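# Set telescopic legs to shipping length and pack them

### The arm

A 6-joint arm with a two-finger parallel gripper is mounted at the origin on the work surface. World frame = base frame: x ahead of the robot, y to its left, z up, the work surface at z = 0. Lengths are in mm, angles in degrees, forces in N, time in s.
With the tool pointing down it reaches from about 350 to 950 mm from the base axis. Payload 17.4 kg.
Tool frame: the origin (TCP) lies between the finger pads; the fingertips stand 19 mm ahead of it and the grasp point (between the pads) is the TCP (manip.tip_reach is the distance from the TCP to the fingertips, in mm); z points along the fingers, y is the line along which they close (so a half turn about z gives the same grasp; the last joint's range is limited). The gripper opens to 93 mm and grips with 3 to 60 N. Pads are 15 mm wide; open, the fingers measure 128 mm over their backs; the gripper's body (75 mm by 188 mm) begins 65 mm behind the grasp point.
Start: joints at [71.23, 6.646, 82.598, -0, 90.757, -2.166], TCP at [192.896, 646.857, 237.646] pointing down, gripper open.
Joint ranges: [-162.19, 162.19], [-47.58, 125.68], [4.15, 143.07], [-65.23, 245.23], [0.69, 171.88], [-170.13, 170.13]. Speed limits (degrees/s): [108.29, 108.29, 127.2, 180, 180, 180].

### API

Orientations are given as [roll, pitch, yaw] about the fixed x, y, z axes, in that order (R = Rz(yaw) Ry(pitch) Rx(roll)).
In Python, from rig import manip, imaging gives the robot as it stands. The module is installed in compiled form; this text tells all that it offers.
- The arm moves only by the tool move_arm, never from a script. Its argument "targets" is a list of rows, each a list of 3 entries, a list of its own where there are three numbers: the turn, a rotation vector about the tool's x, y, z in degrees, then the shift along the tool's x, y, z in m, then the opening, from 0 (shut) to 1 (fully open). In form: [[[wx, wy, wz], [dx, dy, dz], grip], ...]. A call has 1 to 12 rows; each row is the pose to reach, as a shift and turn from the pose commanded when the call began, along the tool's axes at that moment; what a row does not reach only later rows make up. A row lasts 1/10 s, in which the tool goes at most 50 mm and 8.59 degrees, less where a joint would pass 70% of its speed; a pose out of reach is approached as far as the arm can. A call with a gripper value outside its range is refused whole. The fingers move at their own pace and stop on an object; "force" is the grip in N (left out, the last holds). Time passes only in rows, so rows that repeat a pose let the fingers close. It gives the time, the measured TCP pose, the force, the opening and the grip force at its end, in the units of the state.
- manip.observe(): the state, without advancing time (a new reading comes with each control period).
- imaging.get_image(name): name is "scene" or "top" or "wrist"; returns a dict with "frame" (480x640x3 uint8, red, green, blue), "fx", "fy", "cx", "cy" (pixels), "dist_coeffs" ([k1, k2, p1, p2, k3] as OpenCV has them; the pictures are not rectified), "eye" and "attitude" of the camera in the world; the wrist camera has in their place "T_tool_cam" (4x4, takes a point from camera to tool coordinates, whose origin is the TCP and whose axes are the flange's). Camera axes: x right, y up, looking along -z (the intrinsics and any distortion apply to the point x, -y, -z); pixel columns grow to the right and rows downward; lengths in mm; the calibration is good to about 2 mm. A picture is of the moment at which its call begins: read the wrist's pose just before it. There is no depth.
- manip.sign_off(): hands the job in; it is judged then, once.
Trained networks look in the newest picture that a camera, given by its name, has taken for a name from the list of things; names that differ only in an ending like _2 or _b are one class to them, and where a whole thing is asked for, a point or a joint stands for the part that bears it (a point fixed in the world has none). Each returns a list of dicts, best first, with "confidence" (0 to 1); they miss things now and then, are a little off and sometimes report something else, mostly with a low value. They report only what shows in the picture. A call takes as long as a camera call. They do not tell look-alikes from the thing itself.
- imaging.find_in(camera, query): "uv" ([column, row] in pixels, amid what is visible of it).
The state is a dict: "t": time; "joint_pos": joint angles; "qd": joint speeds; "joint_efforts": joint torques, N m; "eef_pos": TCP position; "orientation": TCP orientation; "contact_force": force on the tool from outside, world axes, zero at the start; "moment": the same for the moment, N m; "opening": opening from 0.0 (shut) to 1.0 (fully open); "grasp_force": force on a finger pad.
Only numpy, scipy, OpenCV 4.12 (cv2) and the standard library are available. Lean on these libraries where they do the work, as an engineer would, in place of code of your own. Each camera call takes 0.05 s, during which the arm holds its last target. There are 200 camera calls.

### The job

Set every unfinished telescopic leg on the blue mat to shipping length and pack it: draw its chromed tube out until the red button pops up through the first hole it comes to (the pull fixture is there to hold the sleeve while you draw), then lay the leg flat, button up, in an empty pocket of the clear tray. The tubes are thin-walled, so handle them gently: never squeeze one with more than 30 N a finger. Leave the leg that is already packed, the screwdriver, the green bin and the bottle where they are.

Things in the scene. Friction and masses are not known exactly. Their poses are not given: they have to be found in the camera images.
- leg1: telescopic leg lying along its x, foot towards +x: black sleeve 30 x 30 mm, 92 mm bare, between two caps 46 mm wide, 36 mm high, 14 mm long (120 mm over the caps); a chromed tube with a rubber foot slides out at +x. Origin: centre of the caps' underside; z up, sleeve's top at 33 mm, its holes in the top. About 0.26 kg, centre of mass x = 15 mm. Starts on the mat, button down; may be absent
- leg1_foot (a point): centre of the black rubber foot on the outer end of the chromed tube: 30 x 30 mm across, 25 mm long along x, 18 mm above the leg's underside, 92.5 mm (+ tube travel) from the leg's origin along x; moves with the tube
- leg1_tube (a joint): chromed 20 x 20 mm tube drawn out towards +x, m: 0 pushed right in (165 mm over all), 0.035 with 1 mm of play either way when the button stands in the first hole (200 mm over all), 0.060 in the second hole, 0.070 at most; starts at 0 to 0.015; takes about 4 N to slide
- leg1_button (a joint): red 10 mm sprung button on the tube, m: 0 pressed down under the sleeve's top wall, 0.008 popped up through a hole, when it stands 5 mm above the sleeve and locks the tube both ways (holds over 40 N). Holes in the top: first at the leg's x = 5 mm, second at x = 30 mm; button at x = -30 mm + tube travel
- leg2: telescopic leg lying along its x, foot towards +x: black sleeve 30 x 30 mm, 92 mm bare, between two caps 46 mm wide, 36 mm high, 14 mm long (120 mm over the caps); a chromed tube with a rubber foot slides out at +x. Origin: centre of the caps' underside; z up, sleeve's top at 33 mm, its holes in the top. About 0.26 kg, centre of mass x = 15 mm. Starts on the mat, button down; may be absent
- leg2_foot (a point): centre of the black rubber foot on the outer end of the chromed tube: 30 x 30 mm across, 25 mm long along x, 18 mm above the leg's underside, 92.5 mm (+ tube travel) from the leg's origin along x; moves with the tube
- leg2_tube (a joint): chromed 20 x 20 mm tube drawn out towards +x, m: 0 pushed right in (165 mm over all), 0.035 with 1 mm of play either way when the button stands in the first hole (200 mm over all), 0.060 in the second hole, 0.070 at most; starts at 0 to 0.015; takes about 4 N to slide
- leg2_button (a joint): red 10 mm sprung button on the tube, m: 0 pressed down under the sleeve's top wall, 0.008 popped up through a hole, when it stands 5 mm above the sleeve and locks the tube both ways (holds over 40 N). Holes in the top: first at the leg's x = 5 mm, second at x = 30 mm; button at x = -30 mm + tube travel
- leg3: telescopic leg lying along its x, foot towards +x: black sleeve 30 x 30 mm, 92 mm bare, between two caps 46 mm wide, 36 mm high, 14 mm long (120 mm over the caps); a chromed tube with a rubber foot slides out at +x. Origin: centre of the caps' underside; z up, sleeve's top at 33 mm, its holes in the top. About 0.26 kg, centre of mass x = 15 mm. Starts on the mat, button down; may be absent
- leg3_foot (a point): centre of the black rubber foot on the outer end of the chromed tube: 30 x 30 mm across, 25 mm long along x, 18 mm above the leg's underside, 92.5 mm (+ tube travel) from the leg's origin along x; moves with the tube
- leg3_tube (a joint): chromed 20 x 20 mm tube drawn out towards +x, m: 0 pushed right in (165 mm over all), 0.035 with 1 mm of play either way when the button stands in the first hole (200 mm over all), 0.060 in the second hole, 0.070 at most; starts at 0 to 0.015; takes about 4 N to slide
- leg3_button (a joint): red 10 mm sprung button on the tube, m: 0 pressed down under the sleeve's top wall, 0.008 popped up through a hole, when it stands 5 mm above the sleeve and locks the tube both ways (holds over 40 N). Holes in the top: first at the leg's x = 5 mm, second at x = 30 mm; button at x = -30 mm + tube travel
- packed: a finished leg like leg1, at shipping length with its button up, already lying in pocket4 of the tray; same origin and axes; leave it alone
- mat: blue mat 220 x 300 mm, 3 mm thick, fixed, to the robot's right; origin at the centre of its underside; the legs to be done lie on it
- fixture: fixed pull fixture: plate 168 x 110 x 10 mm, origin under its seat, +x the way the tube is drawn. White guide cheeks at x = -53 and 48 mm, 53 mm apart inside, flared tops 22 mm above the plate; back stop (face x = -73 mm, 16 mm high); dark fork x = 65 to 73 mm, 38 mm high, slot 28 mm wide open at the top: the tube lies in it, the front cap bears on it. x = -40 to 35 mm is free for fingers
- fixture_seat (a point): on top of the fixture's plate, 10 mm above the bench: where a leg's origin belongs when it is laid in, leg x along the fixture's x, foot beyond the fork; 6 mm of play forwards (front cap to fork), 12 mm back, 3.5 mm to each side
- tray: clear plastic packing tray 244 x 292 mm, fixed, floor 3 mm thick, with four pockets side by side along y, 70 mm apart; origin at the centre of its underside; the pockets run along x
- pocket1 (a point): centre of the floor of pocket 1 (1 is at -y): 220 mm long along the tray's x, 58 mm wide, floor 3 mm above the bench, ribs 8 mm high above the floor at the sides, end walls 12 mm high; a leg at shipping length lies in it with its middle here, so its origin 40 mm from here along the pocket, foot towards either end; empty at the start
- pocket2 (a point): centre of the floor of pocket 2 (1 is at -y): 220 mm long along the tray's x, 58 mm wide, floor 3 mm above the bench, ribs 8 mm high above the floor at the sides, end walls 12 mm high; a leg at shipping length lies in it with its middle here, so its origin 40 mm from here along the pocket, foot towards either end; empty at the start
- pocket3 (a point): centre of the floor of pocket 3 (1 is at -y): 220 mm long along the tray's x, 58 mm wide, floor 3 mm above the bench, ribs 8 mm high above the floor at the sides, end walls 12 mm high; a leg at shipping length lies in it with its middle here, so its origin 40 mm from here along the pocket, foot towards either end; empty at the start
- pocket4 (a point): centre of the floor of pocket 4 (1 is at -y): 220 mm long along the tray's x, 58 mm wide, floor 3 mm above the bench, ribs 8 mm high above the floor at the sides, end walls 12 mm high; a leg at shipping length lies in it with its middle here, so its origin 40 mm from here along the pocket, foot towards either end; holds the packed leg
- screwdriver: screwdriver lying on the bench beyond the mat and the fixture, 180 mm long; leave it alone; origin below its middle
- bin: small green open bin 100 x 140 mm, 55 mm high, beyond the fixture; leave it alone; origin on its underside
- cleaner: white bottle 56 mm across, 150 mm high, beyond the mat; leave it alone; origin on its underside
Things that resemble listed ones, but are neither listed nor needed, are in the scene too. Leave any turquoise look-alike of the leg2 alone. Leave any pink look-alike of the leg1 alone.

How it is judged:
By the outcome, as a careful person would: the job done as asked, in the order asked, and still so for the second after the job is handed in, with the robot touching nothing.
Of leg1, leg2, leg3 only 2 to 3 are there at a start; the rules pass over those that are not, and their reading is None.
At some moment in a run one of leg1, leg2, leg3 may be knocked a few centimetres aside while the robot is not near it.
Once in a run the grip may slacken for a moment while it holds something.
It also fails if it takes over 210 s, if anything falls off the work surface, if the arm or the gripper's body presses on something with over 40 N, if the wrist force passes 120 N, or if a joint passes its speed limit or range.

## Working session

There is one attempt and no reset: what is moved stays moved. The work goes in short steps, Python scripts to look and compute and a tool call to move; the robot and the scene stay as the last step left them, time stands still between calls to the robot, and variables do not carry over. Pictures are saved under pics/ and viewed, at most 17 in all, crops included, and the job is handed in when it is done.

Besides the shell and the picture viewer there is one more tool, called after ">>>" as name(argument=value, ...), one argument or row to a line, values as JSON. move_arm: Moves the arm, as the interface text tells. Its arguments: {"type":"object","properties":{"targets":{"type":"array","items":{"type":"array"}},"force":{"type":"number"}},"required":["targets"]}

```bash
mkdir -p pics; cat > h.py <<'E'
import numpy as np, cv2
from scipy.spatial.transform import Rotation as R
from rig import manip, imaging
def shot(n,save=None):
    s=manip.observe(); im=imaging.get_image(n)
    if save: cv2.imwrite('pics/'+save,cv2.cvtColor(im['frame'],cv2.COLOR_RGB2BGR))
    K=np.array([[im['fx'],0,im['cx']],[0,im['fy'],im['cy']],[0,0,1.]])
    if 'T_tool_cam' in im:
        T=np.eye(4);T[:3,:3]=R.from_euler('xyz',s['orientation'],degrees=True).as_matrix();T[:3,3]=s['eef_pos'];T=T@np.array(im['T_tool_cam'])
    else:
        T=np.eye(4);a=np.array(im['attitude'],float)
        T[:3,:3]=a if a.shape==(3,3) else R.from_euler('xyz',a,degrees=True).as_matrix();T[:3,3]=im['eye']
    return dict(K=K,d=np.array(im['dist_coeffs'],float),T=T,f=im['frame'])
def ray(c,uv):
    p=cv2.undistortPoints(np.array([[uv]],float),c['K'],c['d'])[0,0]
    v=c['T'][:3,:3]@np.array([p[0],-p[1],-1]);return c['T'][:3,3],v/np.linalg.norm(v)
def atz(c,uv,z):
    o,v=ray(c,uv);return o+v*(z-o[2])/v[2]
def tri(l):
    A=0;b=0
    for c,uv in l:
        o,v=ray(c,uv);M=np.eye(3)-np.outer(v,v);A=A+M;b=b+M@o
    return np.linalg.solve(A,b)
def proj(c,P):
    P=(np.linalg.inv(c['T'])@np.append(P,1))[:3]*[1,-1,-1]
    return cv2.projectPoints(P[None],np.zeros(3),np.zeros(3),c['K'],c['d'])[0].ravel()
E
python3 - <<'E'
from h import *
s=manip.observe();print(s)
im=imaging.get_image('top');print({k:v for k,v in im.items() if k!='frame'})
for n in ['scene','top']:
    c=shot(n,n+'0.png')
    for q in ['leg1','leg2','leg3','leg1_foot','leg1_button','packed','mat','fixture','tray','screwdriver','bin','cleaner']:
        print(n,q,[(np.round(x['uv']).tolist(),round(x['confidence'],2)) for x in imaging.find_in(n,q)[:8]])
E
```

```text
{'t': 0.0, 'joint_pos': array([ 7.12318906e+01,  6.67577288e+00,  8.26353207e+01, -1.51550047e-03,
        9.07563955e+01, -2.16645229e+00]), 'qd': array([ 0.06567614,  0.08692636,  0.02157111,  0.06386475,  0.00731314,
       -0.04219608]), 'joint_efforts': array([ 2.65356277e-03, -7.21275544e+01, -6.22600222e+01,  7.80259143e-02,
        2.39568518e-02, -9.11713823e-05]), 'eef_pos': array([192.82445985, 646.68679548, 236.89037825]), 'orientation': array([-1.79932502e+02, -1.03696155e-03,  1.63398323e+02]), 'contact_force': array([-0.58860344, -0.392123  ,  0.40468009]), 'moment': array([-0.06425581,  0.021497  , -0.03976039]), 'grasp_force': 0.0, 'opening': 0.9991930948039742}
{'fx': 601.2244220103959, 'fy': 601.2244220103959, 'cx': 320.5736945542062, 'cy': 233.97200088944837, 'dist_coeffs': array([-0.10459415,  0.        ,  0.        ,  0.        ,  0.        ]), 'eye': array([ 451.18863436,  -80.85242332, 1394.78666347]), 'attitude': array([  3.57757756,   0.5161064 , -90.8299233 ])}
scene leg1 [([299.0, 228.0], 0.95), ([191.0, 186.0], 0.89), ([319.0, 159.0], 0.88), ([243.0, 199.
[... 974 characters left out ...]
2), ([457.0, 251.0], 0.81), ([395.0, 352.0], 0.8), ([363.0, 239.0], 0.76), ([528.0, 245.0], 0.72)]
top leg3 [([489.0, 346.0], 0.92), ([457.0, 251.0], 0.81), ([395.0, 352.0], 0.8), ([363.0, 239.0], 0.76), ([528.0, 245.0], 0.72)]
top leg1_foot [([470.0, 365.0], 0.76), ([454.0, 161.0], 0.69), ([455.0, 227.0], 0.64)]
top leg1_button [([368.0, 211.0], 0.56)]
top packed [([122.0, 252.0], 0.65)]
top mat [([408.0, 246.0], 0.71), ([180.0, 244.0], 0.57), ([277.0, 267.0], 0.43)]
top fixture [([277.0, 268.0], 0.7), ([370.0, 212.0], 0.69)]
top tray [([180.0, 244.0], 0.57)]
top screwdriver [([352.0, 138.0], 0.56)]
top bin [([236.0, 136.0], 0.8), ([350.0, 139.0], 0.59)]
top cleaner [([450.0, 162.0], 0.87)]
```

View pics/top0.png

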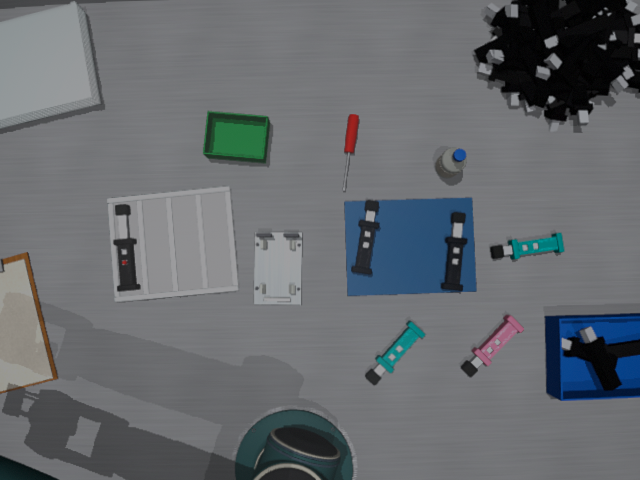

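View pics/scene0.png

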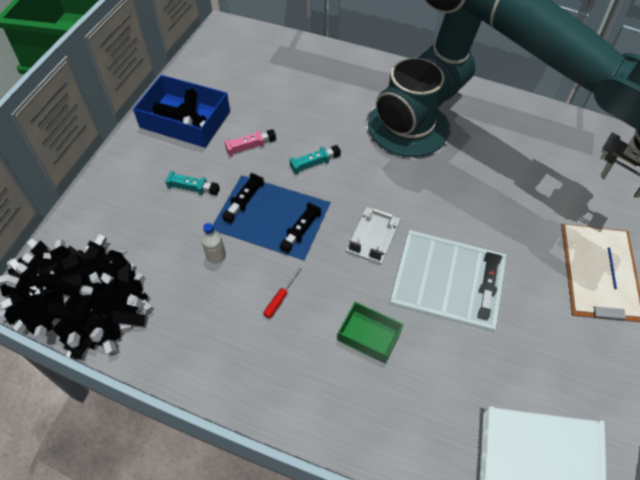

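Top view: two black legs on the blue mat at (366,238) and (455,251), both with feet away from the robot. The turquoise ones at (395,352) and (528,245) and the pink one at (490,346) are look-alikes off the mat. The packed leg is at (124,250) and the fixture at (278,268). In the scene view the mat legs are at (243,199) and (302,228).

```bash
python3 - <<'E'
from h import *
c=shot('top')
for n,uv,z in [('A rear',(362,270),36),('A foot',(372,205),33),('B rear',(453,287),36),('B foot',(458,217),33),('fix',(278,268),10),('fixfar',(278,233),10),('fixnear',(278,304),10),('tray',(172,244),3),('packed rear',(128,286),39),('packed foot',(122,209),36)]:
    print(n,atz(c,uv,z).round(1))
im=c['f'][180:320,235:485]
cv2.imwrite('pics/c1.png',cv2.cvtColor(cv2.resize(im,None,fx=3.2,fy=3.2,interpolation=cv2.INTER_CUBIC),cv2.COLOR_RGB2BGR))
w=imaging.get_image('wrist');print({k:v for k,v in w.items() if k!='frame'})
E
```

```text
A rear [ 453.5 -162.1   36. ]
A foot [ 600.8 -187.9   33. ]
B rear [ 411.7 -367.5   36. ]
B foot [ 570.6 -383.9   33. ]
fix [460.9  29.6  10. ]
fixfar [541.7  28.7  10. ]
fixnear [378.3  30.5  10. ]
tray [520.1 278.    3. ]
packed rear [423.9 371.   39. ]
packed foot [600.9 387.   36. ]
{'fx': 388.07623647332485, 'fy': 388.07623647332485, 'cx': 316.5379554453217, 'cy': 237.28969852874556, 'dist_coeffs': array([-0.07838542,  0.        ,  0.        ,  0.        ,  0.        ]), 'T_tool_cam': array([[-5.56361653e-04,  9.59735385e-01,  2.80905109e-01,
         7.77985286e+01],
       [ 9.99999791e-01,  6.26699831e-04, -1.60568342e-04,
         8.09909221e-01],
       [-3.30146304e-04,  2.80904961e-01, -9.59735533e-01,
        -1.46312947e+02],
       [ 0.00000000e+00,  0.00000000e+00,  0.00000000e+00,
         1.00000000e+00]])}
```

View pics/c1.png

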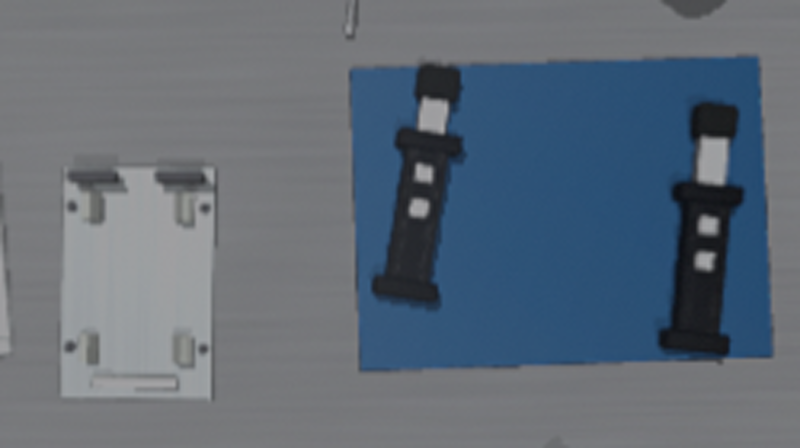

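The enlarged crop shows the fixture's dark fork on its far (+x) side at crop (140,178). Both mat legs are black with unpainted sleeves and pressed buttons, feet to +x. I'm moving the wrist camera over for close measurement.

```bash
cat >> h.py <<'E'
def plan(*tg):
    s=manip.observe();M=R.from_euler('xyz',s['orientation'],degrees=True);p=s['eef_pos']
    print('t',round(s['t'],2),'at',p.round(1),s['orientation'].round(2),'F',s['contact_force'].round(1),'op',round(s['opening']*93,1),'gf',round(s['grasp_force'],1))
    for x,y,z,yaw in tg:
        print('w',(M.inv()*R.from_euler('xyz',[180,0,yaw],degrees=True)).as_rotvec(degrees=True).round(2).tolist(),'d',(M.inv().apply(np.array([x,y,z])-p)/1000).round(4).tolist())
E
python3 -c "
from h import *
plan((440,-110,300,180))"
```

```text
t 1.45 at [192.9 646.9 237.7] [180.     0.   163.39] F [-0.7  0.1 -0.2] op 92.8 gf 0.0
w [0.0, 0.0, -16.61] d [-0.4531, -0.6547, -0.0623]
```

>>> move_arm(
  targets=[
    [[0,0,-8],[-0.22,-0.32,-0.0623],1],
    [[0,0,-8],[-0.22,-0.32,-0.0623],1],
    [[0,0,-8],[-0.22,-0.32,-0.0623],1],
    [[0,0,-16.6],[-0.453,-0.655,-0.0623],1],
    [[0,0,-16.6],[-0.453,-0.655,-0.0623],1],
    [[0,0,-16.6],[-0.453,-0.655,-0.0623],1],
    [[0,0,-16.6],[-0.453,-0.655,-0.0623],1],
    [[0,0,-16.6],[-0.453,-0.655,-0.0623],1],
    [[0,0,-16.6],[-0.453,-0.655,-0.0623],1],
    [[0,0,-16.6],[-0.453,-0.655,-0.0623],1],
    [[0,0,-16.6],[-0.453,-0.655,-0.0623],1],
    [[0,0,-16.6],[-0.453,-0.655,-0.0623],1],
  ],
  force=20,
)

```text
t: 2.65
eef_pos: [377.9, 77.0, 288.7]
orientation: [180.0, 0.1, -180.0]
contact_force: [0.0, 0.3, 0.4]
opening: 1.001
grasp_force: 0.0
```

```bash
python3 -c "
from h import *
plan((440,-110,300,180))"
```

```text
t 2.65 at [377.9  77.  288.7] [ 1.7999e+02  8.0000e-02 -1.7999e+02] F [0.  0.3 0.4] op 93.1 gf 0.0
w [0.01, 0.08, 0.01] d [-0.0621, -0.187, -0.0113]
```

>>> move_arm(
  targets=[
    [[0,0,0],[-0.062,-0.187,-0.011],1],
    [[0,0,0],[-0.062,-0.187,-0.011],1],
    [[0,0,0],[-0.062,-0.187,-0.011],1],
    [[0,0,0],[-0.062,-0.187,-0.011],1],
    [[0,0,0],[-0.062,-0.187,-0.011],1],
    [[0,0,0],[-0.062,-0.187,-0.011],1],
    [[0,0,0],[-0.062,-0.187,-0.011],1],
  ],
)

```text
t: 3.35
eef_pos: [439.8, -107.3, 299.2]
orientation: [180.0, 0.0, -180.0]
contact_force: [0.6, -0.1, -0.1]
opening: 1.005
grasp_force: 0.0
```

```bash
python3 - <<'E'
from h import *
plan((440,-250,300,180))
c=shot('wrist','w1.png')
import pickle;pickle.dump(c,open('w1.pkl','wb'))
for q in ['leg1','leg1_foot','fixture','tray','mat']:
    print(q,[(np.round(x['uv']).tolist(),round(x['confidence'],2)) for x in imaging.find_in('wrist',q)[:8]])
E
```

```text
t 3.35 at [ 439.8 -107.3  299.2] [ 1.7999e+02  1.0000e-02 -1.7997e+02] F [ 0.6 -0.1 -0.1] op 93.4 gf 0.0
w [0.01, 0.01, 0.03] d [-0.0001, -0.1427, -0.0009]
leg1 [([180.0, 46.0], 0.9), ([12.0, 243.0], 0.72), ([257.0, 266.0], 0.68), ([20.0, 29.0], 0.68), ([89.0, 233.0], 0.64)]
leg1_foot [([90.0, 297.0], 0.9), ([26.0, 9.0], 0.59)]
fixture [([434.0, 212.0], 0.88), ([568.0, 246.0], 0.25)]
tray [([570.0, 245.0], 0.73)]
mat [([186.0, 230.0], 0.97)]
```

View pics/w1.png

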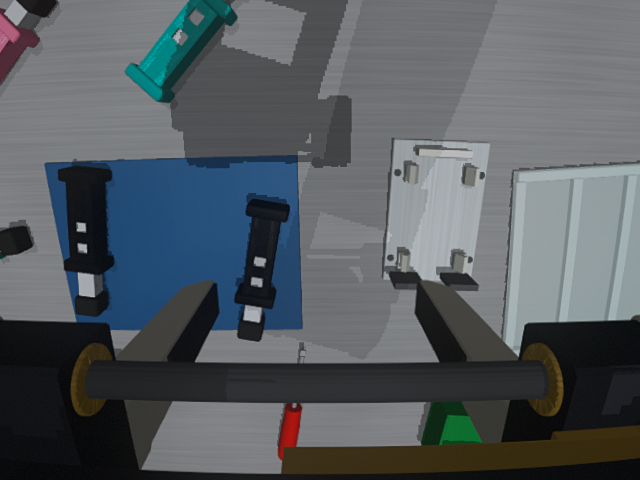

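Wrist view: leg B at (86,240), leg A at (262,268) on the mat, fixture at (437,212) with fork at the bottom (405–460,281), tray at right. I'm fitting the model silhouettes in both views.

```bash
cat > fit.py <<'E'
from h import *
from scipy.optimize import minimize
def boxes(t):  # x0,x1,halfw,z0,z1
    return [(-60,-46,23,0,36),(46,60,23,0,36),(-46,46,15,3,33),(60,80+t,10,8,28),(80+t,105+t,15,3,33)]
def sil(c,B,p,shape,S=4):
    x,y,yaw,z=p;Rz=R.from_euler('z',yaw,degrees=True);m=np.zeros((shape[0],shape[1]),np.uint8)
    for x0,x1,w,z0,z1 in B:
        P=np.array([[a,b,h] for a in(x0,x1) for b in(-w,w) for h in(z0,z1)],float)
        P=Rz.apply(P)+[x,y,z]
        q=np.array([proj(c,v) for v in P])
        cv2.fillConvexPoly(m,(cv2.convexHull(q.astype(np.float32))*16).astype(np.int32),255,cv2.LINE_AA,4)
    return m/255.
def legmask(c):
    f=c['f'].astype(int);return ((f[...,2]-f[...,0])<14).astype(float)
def fit(cams,p0,t0,zfix=None,masks=None,win=45):
    # params x,y,yaw,t,z
    ms=[legmask(c) for c in cams] if masks is None else masks
    rois=[]
    for c in cams:
        m=sil(c,boxes(t0),p0,c['f'].shape);ys,xs=np.where(m>0);
        r=cv2.dilate((m>0).astype(np.uint8),np.ones((15,15)));rois.append(r.astype(float))
    def cost(v):
        x,y,yaw,t=v[:4];z=v[4] if zfix is None else zfix
        return sum(((sil(c,boxes(t),(x,y,yaw,z),c['f'].shape)-m)**2*r).sum()/r.sum() for c,m,r in zip(cams,ms,rois))
    v0=np.array([p0[0],p0[1],p0[2],t0]+([p0[3]] if zfix is None else []))
    st=np.array([4,4,4,4,4])[:len(v0)]
    sx=np.vstack([v0]+[v0+np.eye(len(v0))[i]*st[i] for i in range(len(v0))])
    r=minimize(cost,v0,method='Nelder-Mead',options=dict(initial_simplex=sx,xatol=.05,fatol=1e-5,maxfev=500))
    return r.x,r.fun,cost(v0)
E
python3 - <<'E'
from fit import *
import pickle
w=pickle.load(open('w1.pkl','rb'));t=shot('top');pickle.dump(t,open('t1.pkl','wb'))
# holes, triangulated
cr=lambda u,v:(235+u/3.2-.3,180+v/3.2-.3)
for n,a,b in [('A1',(260,261),cr(419,208)),('A2',(257,282),cr(424,173)),('B1',(81,227),cr(705,261)),('B2',(83,248),cr(708,225))]:
    print(n,tri([(w,a),(t,b)]).round(1))
for n,p0 in [('A',(512,-170,-9,3)),('B',(475,-375,-5,3))]:
    for cams in ([w],[t],[w,t]):
        print(n,len(cams),[np.round(a,2) for a in fit(cams,p0,6,3)])
    print('z free',[np.round(a,2) for a in fit([w,t],p0,6)])
# fixture
for n,a,b in [('near-right',(393,138),cr(212,400)),('near-left',(490,143),cr(61,398))]: print(n,tri([(w,a),(t,b)]).round(1),atz(w,a,10).round(1),atz(t,b,10).round(1))
for uv in [cr(62,165),cr(216,165)]: print(atz(t,uv,10).round(1))
plan((400,30,200,180))
E
```

```text
A1 [ 510.8 -171.    33. ]
A2 [ 535.3 -175.    35.6]
B1 [ 470.4 -373.9   32.7]
B2 [ 495.9 -377.1   30.9]
A 1 [array([ 508.81, -169.74,  -10.8 ,   22.15]), np.float64(0.12), np.float64(0.17)]
A 1 [array([ 572.92, -180.58,   -9.37,    3.55]), np.float64(0.12), np.float64(0.27)]
A 2 [array([ 508.84, -169.82,  -10.61,   29.3 ]), np.float64(0.35), np.float64(0.44)]
z free [array([ 513.83, -173.16,  -10.42,   31.52,  -19.93]), np.float64(0.32), np.float64(0.44)]
B 1 [array([ 467.64, -372.87,   -8.68,    9.28]), np.float64(0.14), np.float64(0.22)]
B 1 [array([ 467.92, -371.83,   -7.68,    6.67]), np.float64(0.12), np.float64(0.16)]
B 2 [array([ 463.18, -372.45,   -8.4 ,   12.45]), np.float64(0.27), np.float64(0.38)]
z free [array([ 462.97, -371.03,   -8.5 ,   11.99,    5.05]), np.float64(0.27), np.float64(0.38)]
near-right [376.2 -22.3   9. ] [376.4 -22.7  10. ] [376.  -22.2  10. ]
near-left [379.6  85.8  12.6] [380.4  86.7  10. ] [378.7  86.3  10. ]
[546.5  84.1  10. ]
[544.9 -27.3  10. ]
t 3.7 at [ 439.9 -107.5  299.3] [-1.7999e+02  2.0000e-02 -1.7994e+02] F [ 0.4 -0.   0.7] op 93.1 gf 0.0
w [-0.01, 0.02, 0.06] d [0.0398, 0.1375, 0.0992]
```

```bash
python3 - <<'E'
import re
s=open('fit.py').read()
s=re.sub(r"def legmask\(c\):\n.*\n","""def legmask(c,hi=175):
    f=c['f'].astype(int);mx=f.max(2);ch=mx-f.min(2)
    return (((mx<55)&((f[...,2]-f[...,0])<14))|((mx>hi)&(ch<25))).astype(float)
""",s)
open('fit.py','w').write(s)
E
python3 - <<'E'
from fit import *
import pickle
w=pickle.load(open('w1.pkl','rb'));t=pickle.load(open('t1.pkl','rb'))
for c,u in((w,(250,360)),(t,(366,238))): print(c['f'][u[1]-3:u[1]+3,u[0]].tolist())
for n,p0 in [('A',(506,-170,-9.5,3)),('B',(466,-373,-7,3))]:
    for cams in ([w],[t],[w,t]):
        print(n,len(cams),[np.round(a,2) for a in fit(cams,p0,6,3)])
    print('z free',[np.round(a,2) for a in fit([w,t],p0,6)])
m=legmask(w)*255;m2=legmask(t)[180:320,235:485]*255
cv2.imwrite('pics/m.png',np.vstack([m[130:360,:330],np.pad(m2,((0,0),(0,80)))]))
E
```

```text
[[126, 127, 130], [128, 129, 132], [126, 129, 131], [126, 129, 131], [127, 129, 132], [104, 106, 108]]
[[156, 159, 163], [121, 123, 127], [49, 52, 55], [33, 36, 40], [34, 37, 41], [30, 34, 38]]
A 1 [array([ 508.88, -169.49,  -11.05,   -3.17]), np.float64(0.12), np.float64(0.14)]
A 1 [array([ 512.53, -171.04,  -10.47,   -6.95]), np.float64(0.23), np.float64(0.24)]
A 2 [array([ 508.94, -169.99,  -10.41,   -3.19]), np.float64(0.35), np.float64(0.38)]
z free [array([ 513.99, -173.58,  -10.39,    5.42,  -21.15]), np.float64(0.32), np.float64(0.38)]
B 1 [array([ 467.47, -372.33,   -7.6 ,    6.87]), np.float64(0.12), np.float64(0.13)]
B 1 [array([ 467.44, -374.18,   -5.37,    6.5 ]), np.float64(0.16), np.float64(0.16)]
B 2 [array([ 467.7 , -372.  ,   -7.98,    7.03]), np.float64(0.28), np.float64(0.29)]
z free [array([ 467.65, -379.17,   -6.66,   10.39,   -8.73]), np.float64(0.26), np.float64(0.29)][ WARN:0@11.882] global loadsave.cpp:1063 imwrite_ Unsupported depth image for selected encoder is fallbacked to CV_8U.
```

View pics/m.png

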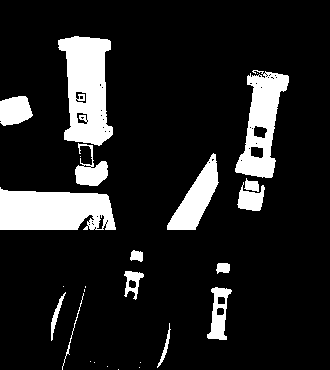

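The mask picture confirms both legs are cleanly segmented in the wrist view (crop positions (85,110) and (262,140)); the arm hides leg A from the top camera now. Next is a closer second wrist view for the fixture and tray.

>>> move_arm(
  targets=[
    [[0,0,0],[0.03,0.1875,0.04],1],
    [[0,0,0],[0.03,0.1875,0.04],1],
    [[0,0,0],[0.03,0.1875,0.04],1],
    [[0,0,0],[0.03,0.1875,0.04],1],
    [[0,0,0],[0.03,0.1875,0.04],1],
    [[0,0,0],[0.03,0.1875,0.04],1],
    [[0,0,0],[0.03,0.1875,0.04],1],
    [[0,0,0],[0.03,0.1875,0.04],1],
  ],
)

```text
t: 4.5
eef_pos: [410.3, 78.5, 259.4]
orientation: [-180.0, 0.0, 179.9]
contact_force: [-1.0, -0.6, -0.5]
opening: 0.998
grasp_force: 0.0
```

```bash
python3 - <<'E'
from h import *
plan()
c=shot('wrist','w2.png')
import pickle;pickle.dump(c,open('w2.pkl','wb'))
E
```

```text
t 4.5 at [410.3  78.5 259.4] [-1.7999e+02  2.0000e-02  1.7990e+02] F [-1.  -0.6 -0.5] op 92.8 gf 0.0
```

View pics/w2.png

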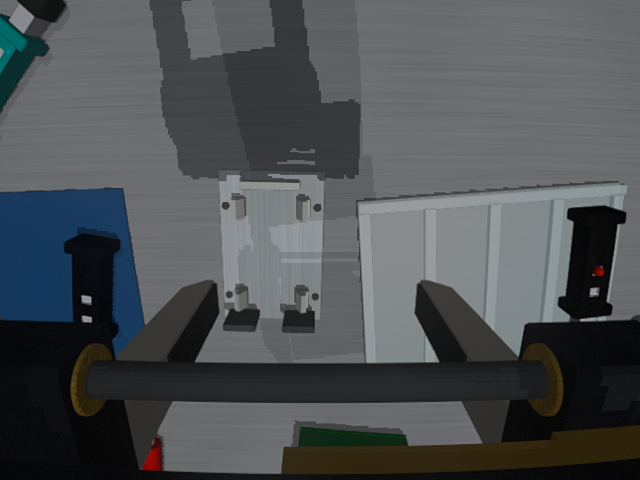

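```bash
python3 - <<'E'
import cv2,numpy as np
a=cv2.imread('pics/top0.png')[180:310,100:245]
b=cv2.imread('pics/w2.png')[165:340,205:335]
cv2.imwrite('pics/c2.png',np.hstack([np.pad(cv2.resize(a,None,fx=3,fy=3,interpolation=cv2.INTER_CUBIC),((0,135),(0,0),(0,0))),cv2.resize(b,None,fx=2.7,fy=3,interpolation=cv2.INTER_CUBIC)[:525]]))
E
```

```text
(no output)
```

View pics/c2.png

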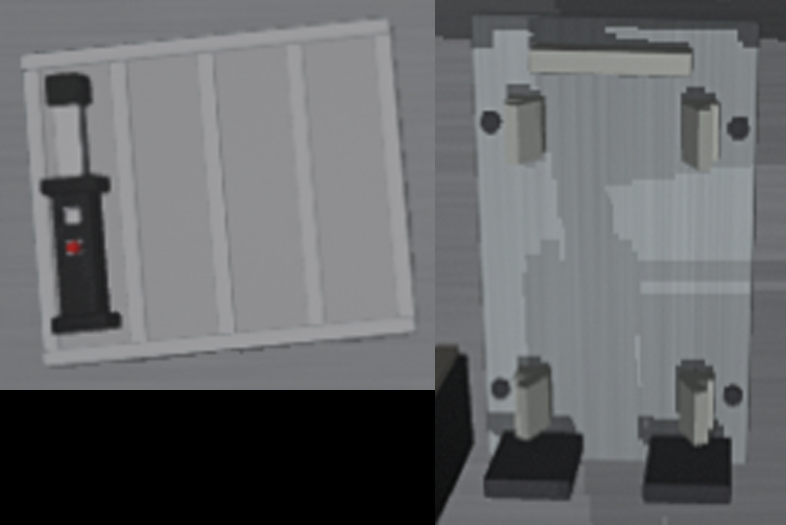

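```bash
python3 - <<'E'
from fit import *
import pickle
w1,w2,t=[pickle.load(open(f+'.pkl','rb')) for f in('w1','w2','t1')]
d2=[(225.4,205.3),(317.2,207.3),(229.4,294),(315.4,296.3)]
d1=[]
g=cv2.cvtColor(w1['f'],cv2.COLOR_RGB2GRAY)
for uv in d2:
    P=atz(w2,uv,10);q=proj(w1,P).round().astype(int)
    s=g[q[1]-6:q[1]+7,q[0]-6:q[0]+7].astype(float);wt=np.clip(90-s,0,None);yy,xx=np.mgrid[:13,:13]
    u1=(q[0]-6+(wt*xx).sum()/wt.sum(),q[1]-6+(wt*yy).sum()/wt.sum()) if wt.sum()>50 else None
    print(P.round(1),'w1',None if u1 is None else atz(w1,u1,10).round(1),None if u1 is None else tri([(w1,u1),(w2,uv)]).round(1))
print('slot',atz(w2,(272.2,310),48).round(1),'gap',[atz(w2,(c,310),48).round(1)[1] for c in(259.8,284.6)])
print('stop',atz(w2,(269.8,181.7),26).round(1))
print('near',[atz(w2,u,10).round(1) for u in((219.5,170.5),(324,171))])
cr=lambda u:(100+u[0]/3-.3,180+u[1]/3-.3)
C=[atz(t,cr(u),15) for u in((22,57),(388,19),(413,330),(45,365))]
print('tray',np.round(C,1),np.mean(C,0).round(1))
for a,b in(((119,62),(138,340)),((207,55),(226,332)),((295,47),(315,325))):
    a=atz(t,cr(a),11);b=atz(t,cr(b),11);print('rib',a.round(1),b.round(1),np.degrees(np.arctan2(*(a-b)[[1,0]])).round(2),((a+b)/2).round(1))
print('tray near-right corner w2',atz(w2,(357,201),15).round(1), atz(w2,(626,183),15).round(1))
print('A',[np.round(a,2) for a in fit([w1],(508,-170,-10,3),0,3)])
plan((508+5*np.cos(.183),-170.5,130,170))
E
```

```text
[413.7 -15.8  10. ] w1 [413.6 -16.3  10. ] [413.8 -16.1   8.9]
[416.2  79.9  10. ] w1 [416.1  81.1  10. ] [415.7  79.9  12.7]
[514.4 -18.3  10. ] w1 [514.7 -16.9  10. ] [513.4 -17.6  12.9]
[517.1  77.7  10. ] w1 [517.   77.8  10. ] [517.   77.7  10.3]
slot [514.7  33.7  48. ] gap [np.float64(21.0), np.float64(46.4)]
stop [387.   33.4  26. ]
near [array([377.5, -19.5,  10. ]), array([378.6,  86.8,  10. ])]
tray [[628.2 430.6  15. ]
 [652.3 141.2  15. ]
 [412.3 123.2  15. ]
 [388.  410.8  15. ]] [520.2 276.4  15. ]
rib [623.2 354.   11. ] [406.6 338.3  11. ] 4.15 [514.9 346.1  11. ]
rib [627.4 284.   11. ] [412.2 269.   11. ] 3.99 [519.8 276.5  11. ]
rib [632.3 214.7  11. ] [416.9 199.6  11. ] 4.0 [524.6 207.2  11. ]
tray near-right corner w2 [408.6 120.6  15. ] [387.6 409.6  15. ]
A [array([ 508.51, -169.58,  -11.18,   -3.08]), np.float64(0.12), np.float64(0.13)]
t 4.55 at [410.3  78.5 259.3] [-1.8000e+02  1.0000e-02  1.7989e+02] F [-0.1  0.3 -0.1] op 93.3 gf 0.0
w [-0.0, 0.01, 9.89] d [-0.1031, -0.2488, 0.1294]
```

```bash
python3 - <<'E'
from fit import *
import pickle
w2=pickle.load(open('w2.pkl','rb'))
r=lambda v:165+v/3-.3
for n,v,z in (('fork rear base',434,10),('fork rear top',486,48),('fork front top',499,48),('plate end',460,10),('plate start',17,10),('stop lo',48,10),('stop up',48,26),('stop edge2',73,26),('cheek near base',100,10),('cheek far',440,10),('dot',121,10),('dot',387,10)):
    print(n,atz(w2,(272,r(v)),z).round(1)[:2])
x0=467
for o in (462,465,468):
    f=lambda x,z:round((proj(w2,np.array([o+x,31.,z]))[1]-164.7)*3)
    print(o,'fork base/top/fronttop',f(65,10),f(65,48),f(73,48),'stop face base/top',f(-73,10),f(-73,26),'cheek base/top -53,48',f(-53,10),f(-53,32),f(48,10),f(48,32))
E
```

```text
fork rear base [533.2  28.7]
fork rear top [533.9  32.8]
fork front top [539.   32.6]
plate end [544.2  28.3]
plate start [377.8  34.1]
stop lo [388.3  33.8]
stop up [386.   35.6]
stop edge2 [394.3  35.3]
cheek near base [406.2  33.2]
cheek far [535.7  28.6]
dot [413.6  32.9]
dot [513.9  29.4]
462 fork base/top/fronttop 419 468 489 stop face base/top 50 57 cheek base/top -53,48 108 121 377 403
465 fork base/top/fronttop 426 476 497 stop face base/top 59 66 cheek base/top -53,48 116 130 385 411
468 fork base/top/fronttop 433 484 504 stop face base/top 68 75 cheek base/top -53,48 125 139 392 418
```

Seat is at about (467.3, 31.0) with yaw −1.3°, and the tray centre is at (520, 276.5) with yaw 4.05°. Moving to hover over leg A.

>>> move_arm(
  targets=[
    [[0,0,5],[-0.1,-0.2488,0.0],1],
    [[0,0,5],[-0.1,-0.2488,0.0],1],
    [[0,0,5],[-0.1,-0.2488,0.0],1],
    [[0,0,10],[-0.1,-0.2488,0.08],1],
    [[0,0,10],[-0.1,-0.2488,0.13],1],
    [[0,0,10],[-0.1,-0.2488,0.13],1],
    [[0,0,10],[-0.1,-0.2488,0.13],1],
    [[0,0,10],[-0.1,-0.2488,0.13],1],
    [[0,0,10],[-0.1,-0.2488,0.13],1],
    [[0,0,10],[-0.1,-0.2488,0.13],1],
  ],
)

```text
t: 5.55
eef_pos: [510.3, -169.2, 131.0]
orientation: [-180.0, 0.1, 170.0]
contact_force: [-0.2, -0.4, 0.8]
opening: 0.998
grasp_force: 0.0
```

```bash
python3 - <<'E'
from fit import *
import pickle
plan((517.3,-171.8,31,169.5))
c=shot('wrist','w3.png');pickle.dump(c,open('w3.pkl','wb'))
m=legmask(c,150)
print([np.round(a,2) for a in fit([c],(507.5,-170,-10.5,3),1,3,[m])])
E
```

```text
t 5.55 at [ 510.3 -169.2  131. ] [-1.7998e+02  1.3000e-01  1.6999e+02] F [-0.2 -0.4  0.8] op 92.8 gf 0.0
w [-0.02, 0.13, 0.49] d [-0.0071, -0.0013, 0.1]
[array([ 507.82, -169.9 ,   -9.72,  -10.32]), np.float64(0.12), np.float64(0.15)]
```

View pics/w3.png

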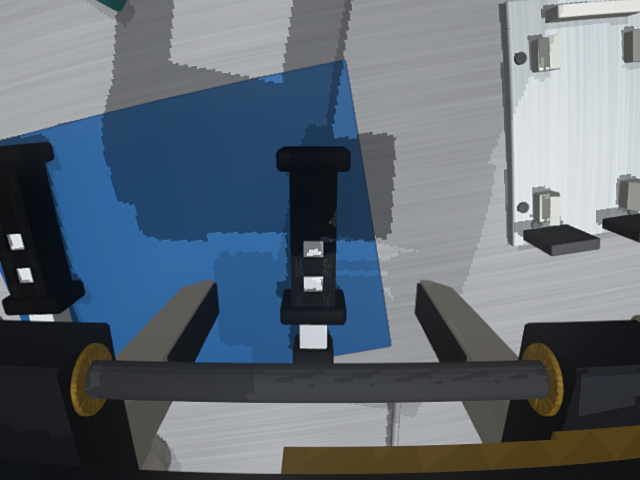

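Leg A sits centred between the fingers, its holes at (313,248) and (313,284) and its axis aligned. Descending and gripping the sleeve.

>>> move_arm(
  targets=[
    [[0,0,0],[-0.0075,-0.0012,0.03],1],
    [[0,0,0],[-0.0075,-0.0012,0.06],1],
    [[0,0,0],[-0.0075,-0.0012,0.08],1],
    [[0,0,0],[-0.0075,-0.0012,0.093],1],
    [[0,0,0],[-0.0075,-0.0012,0.1],0.7],
    [[0,0,0],[-0.0075,-0.0012,0.1],0.4],
    [[0,0,0],[-0.0075,-0.0012,0.1],0.25],
    [[0,0,0],[-0.0075,-0.0012,0.1],0.25],
    [[0,0,0],[-0.0075,-0.0012,0.1],0.25],
    [[0,0,0],[-0.0075,-0.0012,0.1],0.25],
    [[0,0,0],[-0.0075,-0.0012,0.1],0.25],
    [[0,0,0],[-0.0075,-0.0012,0.1],0.25],
  ],
  force=25,
)

```text
t: 6.8
eef_pos: [517.2, -171.9, 29.2]
orientation: [-180.0, 0.0, 170.0]
contact_force: [0.3, -0.2, 0.6]
opening: 0.362
grasp_force: 0.0
```

```bash
python3 - <<'E'
from fit import *
plan((517.7,-171.6,130,178.7))
E
```

```text
t 6.8 at [ 517.2 -171.9   29.2] [-180.      0.    169.99] F [ 0.3 -0.2  0.6] op 33.7 gf 0.0
w [-0.0, 0.0, -8.71] d [-0.0005, 0.0003, -0.1008]
```

>>> move_arm(
  targets=[
    [[0,0,0],[0,0,0],0.2],
    [[0,0,0],[0,0,0],0.2],
    [[0,0,0],[0,0,0],0.2],
    [[0,0,0],[0,0,0],0.2],
    [[0,0,0],[0,0,-0.02],0.2],
    [[0,0,0],[0,0,-0.04],0.2],
    [[0,0,0],[0,0,-0.07],0.2],
    [[0,0,0],[0,0,-0.1],0.2],
    [[0,0,0],[0,0,-0.1],0.2],
    [[0,0,0],[0,0,-0.1],0.2],
  ],
  force=25,
)

```text
t: 7.8
eef_pos: [517.1, -171.8, 128.9]
orientation: [180.0, 0.0, 170.0]
contact_force: [-0.1, 0.2, -4.1]
opening: 0.325
grasp_force: 25.0
```

```bash
python3 - <<'E'
from fit import *
import pickle
plan()
c=shot('wrist','w4.png');pickle.dump(c,open('w4.pkl','wb'))
E
```

```text
t 7.8 at [ 517.1 -171.8  128.9] [1.8e+02 2.0e-02 1.7e+02] F [-0.1  0.2 -4.1] op 30.2 gf 25.0
```

View pics/w4.png

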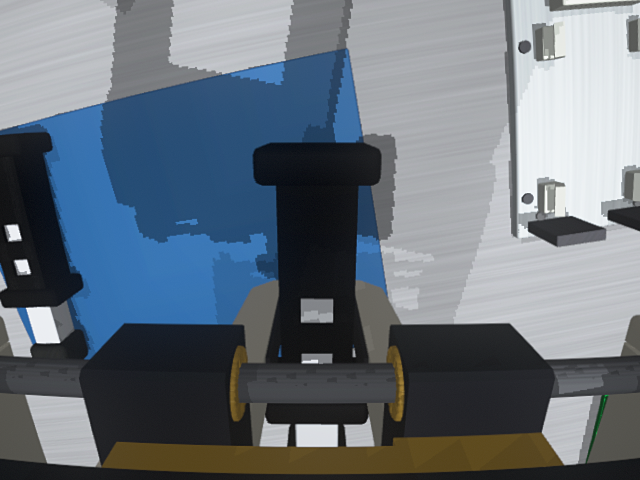

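Picture: the sleeve is held straight (rear cap at (317,160), first hole at (317,310)).

```bash
python3 - <<'E'
from fit import *
import pickle
c=pickle.load(open('w4.pkl','rb'))
Z=129
for n,uv,z in(('hole1',(317,311),Z+6),('rearcap edge top near',(317,143),Z+9),('rearcap front top edge',(317,184),Z+9),('capL',(254,165),Z+9),('capR',(381,165),Z+9)):
    P=atz(c,uv,z);print(n,R.from_euler('xyz',[180,0,170],degrees=True).inv().apply(P-[517.1,-171.8,129]).round(1))
s=np.array([467.3,31.]);e=np.array([np.cos(np.radians(-1.3)),np.sin(np.radians(-1.3))])
g=s+e*(-3+10)
print(g);plan((*g,140,178.7),(*g,38,178.7))
E
```

```text
hole1 [ 6.   0.9 -6. ]
rearcap edge top near [71.5  1.  -9. ]
rearcap front top edge [57.2  0.9 -9. ]
capL [ 64.  -21.1  -9. ]
capR [64.  23.4 -9. ]
[474.29819827  30.84118866]
t 7.85 at [ 516.7 -171.7  127.9] [ 1.7998e+02 -7.0000e-02  1.7000e+02] F [-0.4 -0.8 -2.6] op 29.8 gf 25.0
w [0.02, -0.07, -8.7] d [0.077, 0.192, -0.0119]
w [0.02, -0.07, -8.7] d [0.0769, 0.192, 0.0901]
```

>>> move_arm(
  targets=[
    [[0,0,-4],[0.03,0.08,-0.012],0.2],
    [[0,0,-8.7],[0.0757,0.192,-0.012],0.2],
    [[0,0,-8.7],[0.0757,0.192,-0.012],0.2],
    [[0,0,-8.7],[0.0757,0.192,-0.012],0.2],
    [[0,0,-8.7],[0.0757,0.192,-0.012],0.2],
    [[0,0,-8.7],[0.0757,0.192,-0.012],0.2],
    [[0,0,-8.7],[0.0757,0.192,-0.012],0.2],
    [[0,0,-8.7],[0.0757,0.192,-0.012],0.2],
    [[0,0,-8.7],[0.0757,0.192,-0.012],0.2],
  ],
)

```text
t: 8.75
eef_pos: [476.1, 29.3, 140.7]
orientation: [-180.0, -0.0, 178.6]
contact_force: [-0.5, -0.1, -2.7]
opening: 0.324
grasp_force: 25.0
```

```bash
python3 - <<'E'
from fit import *
import pickle
plan((475.6,30.8,40,178.7))
c=shot('wrist','w5.png');pickle.dump(c,open('w5.pkl','wb'))
E
```

```text
t 8.75 at [476.1  29.3 140.7] [-1.7999e+02 -4.0000e-02  1.7860e+02] F [-0.5 -0.1 -2.7] op 30.1 gf 25.0
w [-0.01, -0.04, -0.1] d [0.0005, 0.0015, 0.1007]
```

View pics/w5.png

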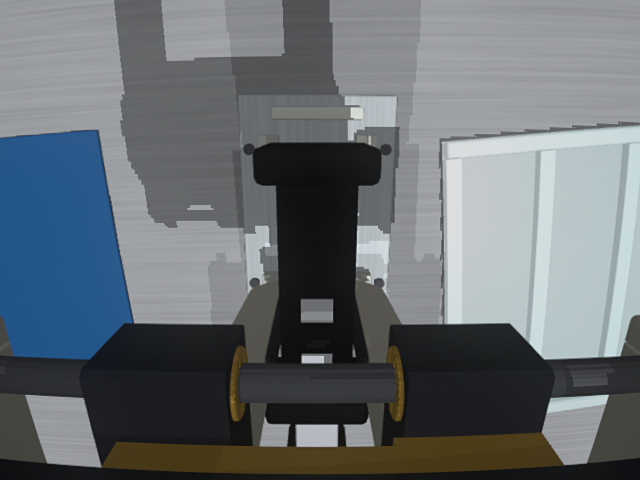

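The held leg is above the seat; plate dots at (249,149) and (386,149) sit symmetric about the cap centre at (317,165).

```bash
python3 - <<'E'
from fit import *
import pickle
c=pickle.load(open('w5.pkl','rb'))
for uv in((249,149),(386,149),(255,283),(379,283)):print(atz(c,uv,10).round(1))
for uv in((254,165),(381,165)):print('cap',atz(c,uv,149.7).round(1))
print('hole',atz(c,(317,311),146.7).round(1))
E
```

```text
[413.8 -15.8  10. ]
[416.2  80.3  10. ]
[515.1 -18.5  10. ]
[517.5  77.3  10. ]
cap [411.7   9.6 149.7]
cap [412.8  54.2 149.7]
hole [470.3  30.3 146.7]
```

>>> move_arm(
  targets=[
    [[0,0,0],[0,0.0004,0.03],0.2],
    [[0,0,0],[0,0.0004,0.06],0.2],
    [[0,0,0],[0,0.0004,0.075],0.2],
    [[0,0,0],[0,0.0004,0.083],0.2],
    [[0,0,0],[0,0.0004,0.088],0.2],
    [[0,0,0],[0,0.0004,0.093],0.2],
    [[0,0,0],[0,0.0004,0.097],0.2],
    [[0,0,0],[0,0.0004,0.1],0.2],
    [[0,0,0],[0,0.0004,0.102],0.2],
    [[0,0,0],[0,0.0004,0.102],0.2],
  ],
)

```text
t: 9.8
eef_pos: [475.9, 30.8, 39.0]
orientation: [-180.0, -0.0, 178.7]
contact_force: [0.1, -0.4, -2.4]
opening: 0.323
grasp_force: 25.0
```

>>> move_arm(
  targets=[
    [[0,0,0],[0,0,0.001],0.2],
    [[0,0,0],[0,0,0.001],0.2],
    [[0,0,0],[0,0,0.002],0.2],
    [[0,0,0],[0,0,0.002],0.2],
  ],
)

```text
t: 10.2
eef_pos: [475.9, 30.8, 37.0]
orientation: [-180.0, -0.0, 178.7]
contact_force: [-0.4, 0.4, -1.9]
opening: 0.32
grasp_force: 25.0
```

>>> move_arm(
  targets=[
    [[0,0,0],[0,0,0],0.65],
    [[0,0,0],[0,0,0],0.65],
    [[0,0,0],[0,0,0],0.65],
    [[0,0,0],[0,0,0],0.65],
    [[0,0,0],[0,0,-0.03],0.65],
    [[0,0,0],[0,0,-0.07],0.8],
    [[0,0,0],[-0.02,0,-0.12],0.8],
    [[0,0,0],[-0.05,0,-0.12],0.8],
    [[0,0,0],[-0.083,0,-0.12],0.8],
    [[0,0,0],[-0.083,0,-0.12],0.8],
    [[0,0,0],[-0.083,0,-0.12],0.8],
  ],
)

```text
t: 11.3
eef_pos: [558.9, 28.9, 156.5]
orientation: [-180.0, -0.1, 178.7]
contact_force: [-0.5, 0.7, 0.4]
opening: 0.799
grasp_force: 0.0
```

```bash
python3 - <<'E'
from fit import *
import pickle
plan((559,29,34,178.7))
c=shot('wrist','w6.png');pickle.dump(c,open('w6.pkl','wb'))
E
```

```text
t 11.3 at [558.9  28.9 156.5] [-1.8000e+02 -8.0000e-02  1.7869e+02] F [-0.5  0.7  0.4] op 74.3 gf 0.0
w [-0.0, -0.08, -0.01] d [-0.0003, 0.0001, 0.1225]
```

View pics/w6.png

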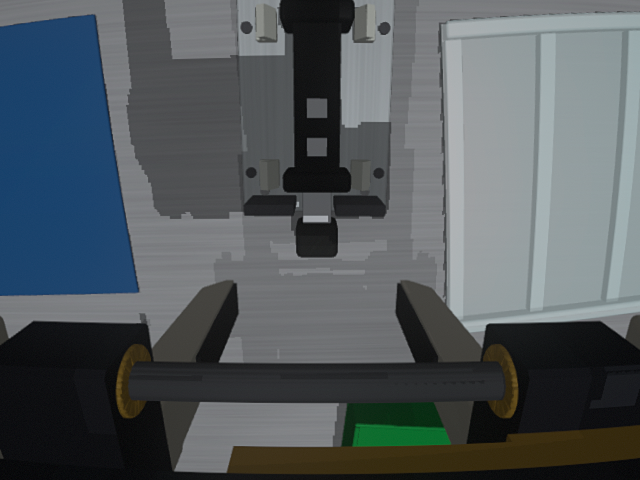

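The leg is seated in the fixture with the tube in the fork and the foot at (317,238). Computing the foot centre.

```bash
python3 - <<'E'
from fit import *
import pickle
c=pickle.load(open('w6.pkl','rb'))
for n,uv,z in(('foot top near edge',(317,234),43),('foot top far',(317,256),43),('foot near low',(317,219),13),('hole1',(317,107),43),('hole2',(317,147),43),('cap front edge',(317,191),46)):print(n,atz(c,uv,z).round(1))
print([proj(c,np.array([x,29.,43]))[1].round() for x in(543,546,549,571,574,577)])
# dark run along column 317
print([int(v) for v in c['f'][205:265:2,317].max(1)])
E
```

```text
foot top near edge [554.9  30.   43. ]
foot top far [571.   29.6  43. ]
foot near low [551.4  30.1  13. ]
hole1 [470.3  31.9  43. ]
hole2 [495.6  31.4  43. ]
cap front edge [524.2  30.7  46. ]
[np.float64(217.0), np.float64(222.0), np.float64(226.0), np.float64(256.0), np.float64(260.0), np.float64(264.0)]
[90, 90, 90, 91, 89, 114, 171, 170, 162, 36, 22, 23, 25, 23, 25, 26, 31, 31, 33, 32, 32, 32, 33, 34, 34, 31, 81, 119, 115, 117]
```

>>> move_arm(
  targets=[
    [[0,0,0],[0,0.0005,0.03],0.8],
    [[0,0,0],[0,0.0005,0.07],0.7],
    [[0,0,0],[0,0.0005,0.1],0.6],
    [[0,0,0],[0,0.0005,0.115],0.5],
    [[0,0,0],[0,0.0005,0.122],0.4],
    [[0,0,0],[0,0.0005,0.122],0.2],
    [[0,0,0],[0,0.0005,0.122],0.2],
    [[0,0,0],[0,0.0005,0.122],0.2],
    [[0,0,0],[0,0.0005,0.122],0.2],
    [[0,0,0],[0,0.0005,0.122],0.2],
    [[0,0,0],[0,0.0005,0.122],0.2],
    [[0,0,0],[0,0.0005,0.122],0.2],
  ],
  force=22,
)

```text
t: 12.55
eef_pos: [559.7, 29.4, 36.5]
orientation: [180.0, 0.1, 178.7]
contact_force: [-0.8, 0.0, 7.0]
opening: 0.319
grasp_force: 22.0
```

>>> move_arm(
  targets=[
    [[0,0,0],[0,0,-0.001],0.2],
    [[0,0,0],[0,0,-0.001],0.2],
  ],
)

```text
t: 12.75
eef_pos: [559.2, 29.4, 36.6]
orientation: [180.0, 0.0, 178.7]
contact_force: [0.9, -0.4, 3.4]
opening: 0.323
grasp_force: 22.0
```

>>> move_arm(
  targets=[
    [[0,0,0],[-0.003,0,-0.0005],0.2],
    [[0,0,0],[-0.006,0,-0.0005],0.2],
    [[0,0,0],[-0.009,0,-0.0005],0.2],
    [[0,0,0],[-0.012,0,-0.0005],0.2],
    [[0,0,0],[-0.015,0,-0.0005],0.2],
    [[0,0,0],[-0.018,0,-0.0005],0.2],
    [[0,0,0],[-0.021,0,-0.0005],0.2],
    [[0,0,0],[-0.024,0,-0.0005],0.2],
    [[0,0,0],[-0.026,0,-0.0005],0.2],
    [[0,0,0],[-0.028,0,-0.0005],0.2],
  ],
)

```text
t: 13.75
eef_pos: [587.1, 28.8, 36.5]
orientation: [180.0, -0.0, 178.7]
contact_force: [-4.0, 0.4, 1.5]
opening: 0.323
grasp_force: 22.0
```

```bash
python3 - <<'E'
from fit import *
import pickle
plan()
c=shot('wrist')
for uvz in ((43,),):
    f=c['f'];reg=f[:,290:345]; 
    # hole centres: bright blobs
    for x in(465,467,469,471): print(x,[proj(c,np.array([x+a,31.-.0227*(a),z])).round(0).tolist() for a,z in((5,43),(30,43),(60,46))])
print([(r,int(f[r,316:319].max())) for r in range(0,200,4)])
print(np.argwhere((f[...,0]>150)&(f[...,1]<70)&(f[...,2]<70)).mean(0))
E
```

```text
t 13.75 at [587.1  28.8  36.5] [ 1.8000e+02 -1.0000e-02  1.7869e+02] F [-4.   0.4  1.5] op 30.1 gf 22.0
465 [[313.0, 1.0], [313.0, 81.0], [313.0, 170.0]]
467 [[313.0, 8.0], [313.0, 87.0], [313.0, 176.0]]
469 [[313.0, 14.0], [313.0, 93.0], [313.0, 181.0]]
471 [[313.0, 21.0], [313.0, 99.0], [313.0, 187.0]]
[(0, 31), (4, 31), (8, 31), (12, 135), (16, 139), (20, 139), (24, 139), (28, 140), (32, 140), (36, 140), (40, 140), (44, 139), (48, 34), (52, 31), (56, 33), (60, 31), (64, 31), (68, 32), (72, 31), (76, 30), (80, 30), (84, 30), (88, 102), (92, 139), (96, 138), (100, 139), (104, 139), (108, 138), (112, 139), (116, 138), (120, 138), (124, 36), (128, 25), (132, 27), (136, 25), (140, 24), (144, 23), (148, 24), (152, 23), (156, 20), (160, 24), (164, 25), (168, 24), (172, 23), (176, 23), (180, 25), (184, 24), (188, 22), (192, 141), (196, 136)]
[nan nan]<stdin>:10: RuntimeWarning: Mean of empty slice.
  ret = um.true_divide(
```

>>> move_arm(
  targets=[
    [[0,0,0],[-0.002,0,0],0.2],
    [[0,0,0],[-0.004,0,0],0.2],
    [[0,0,0],[-0.006,0,0],0.2],
    [[0,0,0],[-0.008,0,0],0.2],
    [[0,0,0],[-0.009,0,0],0.2],
    [[0,0,0],[-0.0095,0,0],0.2],
    [[0,0,0],[-0.01,0,0],0.2],
    [[0,0,0],[-0.0105,0,0],0.2],
    [[0,0,0],[-0.011,0,0],0.2],
    [[0,0,0],[-0.0115,0,0],0.2],
    [[0,0,0],[-0.012,0,0],0.2],
    [[0,0,0],[-0.0125,0,0],0.2],
  ],
)

```text
t: 15.0
eef_pos: [599.4, 28.4, 36.6]
orientation: [-180.0, -0.0, 178.7]
contact_force: [-2.3, -0.7, -0.4]
opening: 0.319
grasp_force: 22.0
```

```bash
cat > red.py <<'E'
from fit import *
plan()
c=shot('wrist');f=c['f'].astype(int)
for k,m in(('red',(f[...,0]>100)&(f[...,1]<60)&(f[...,2]<60)),('bright',(f.min(2)>90))):
    a=np.argwhere(m[:,295:340]);a=a[a[:,0]<330];print(k,len(a),a.mean(0).round(1) if len(a) else '')
print([(r,f[r,316].tolist()) for r in range(0,60,5)])
E
python3 red.py
```

```text
t 15.0 at [599.4  28.4  36.6] [-1.8000e+02 -1.0000e-02  1.7869e+02] F [-2.3 -0.7 -0.4] op 29.7 gf 22.0
red 2 [ 0.  11.5]
bright 7600 [192.8  21.7]
[(0, [99, 22, 21]), (5, [87, 22, 22]), (10, [29, 30, 30]), (15, [30, 30, 30]), (20, [30, 30, 30]), (25, [30, 29, 31]), (30, [28, 28, 31]), (35, [28, 29, 30]), (40, [29, 30, 32]), (45, [27, 27, 30]), (50, [61, 61, 63]), (55, [132, 134, 138])]
```

>>> move_arm(
  targets=[
    [[0,0,0],[-0.0004,0,0],0.2],
    [[0,0,0],[-0.0008,0,0],0.2],
    [[0,0,0],[-0.0012,0,0],0.2],
    [[0,0,0],[-0.0016,0,0],0.2],
    [[0,0,0],[-0.002,0,0],0.2],
  ],
)

```text
t: 15.55
eef_pos: [600.8, 28.4, 36.3]
orientation: [-180.0, -0.1, 178.7]
contact_force: [-10.1, -0.3, 2.8]
opening: 0.321
grasp_force: 22.0
```

```bash
python3 red.py
```

```text
t 15.55 at [600.8  28.4  36.3] [-1.7999e+02 -1.1000e-01  1.7869e+02] F [-10.1  -0.3   2.8] op 29.9 gf 22.0
red 1 [ 0. 11.]
bright 7719 [192.6  21.8]
[(0, [97, 22, 22]), (5, [57, 26, 26]), (10, [29, 28, 28]), (15, [28, 29, 31]), (20, [29, 27, 29]), (25, [29, 29, 29]), (30, [29, 29, 31]), (35, [27, 27, 29]), (40, [28, 27, 29]), (45, [23, 25, 26]), (50, [130, 133, 137]), (55, [130, 133, 137])]
```

>>> move_arm(
  targets=[
    [[0,0,0],[-0.0005,0,0],0.2],
    [[0,0,0],[-0.001,0,0],0.2],
    [[0,0,0],[-0.001,0,0],0.2],
  ],
)

```text
t: 15.9
eef_pos: [601.1, 28.3, 36.1]
orientation: [-180.0, -0.2, 178.7]
contact_force: [-14.1, -0.4, 4.6]
opening: 0.322
grasp_force: 22.0
```

>>> move_arm(
  targets=[
    [[0,0,0],[0.0025,0,0],0.2],
    [[0,0,0],[0.0025,0,0],0.6],
    [[0,0,0],[0.0025,0,0],0.7],
    [[0,0,0],[0.0025,0,0],0.7],
    [[0,0,0],[0.0025,0,0],0.7],
    [[0,0,0],[0.0025,0,-0.04],0.8],
    [[0,0,0],[0.0025,0,-0.08],0.8],
    [[0,0,0],[0.04,0,-0.12],0.8],
    [[0,0,0],[0.09,0,-0.12],0.8],
    [[0,0,0],[0.117,0,-0.12],0.8],
    [[0,0,0],[0.117,0,-0.12],0.8],
    [[0,0,0],[0.117,0,-0.12],0.8],
  ],
)

```text
t: 17.1
eef_pos: [485.5, 31.1, 157.2]
orientation: [180.0, 0.1, 178.7]
contact_force: [-0.3, -1.0, 0.4]
opening: 0.801
grasp_force: 0.0
```

```bash
python3 - <<'E'
from fit import *
import pickle
c=shot('wrist','w7.png');pickle.dump(c,open('w7.pkl','wb'))
f=c['f'].astype(int)
a=np.argwhere((f[...,0]>110)&(f[...,1]<60)&(f[...,2]<60));a=a[(a[:,1]>280)&(a[:,1]<350)]
if len(a):
    u=a.mean(0)[::-1];print('red',len(a),u.round(1),atz(c,u,46).round(1))
plan((484,30.5,38,178.7))
cv2.imwrite('pics/w7.png',cv2.cvtColor(np.hstack([c['f'][100:340,200:440]]),cv2.COLOR_RGB2BGR))
E
```

```text
red 3 [317. 225.] [474.8  32.4  46. ]
t 17.15 at [485.9  31.  156.9] [1.8000e+02 5.0000e-02 1.7869e+02] F [ 1.   0.4 -0.2] op 74.0 gf 0.0
w [0.0, 0.05, -0.01] d [0.002, -0.0006, 0.1189]
```

View pics/w7.png

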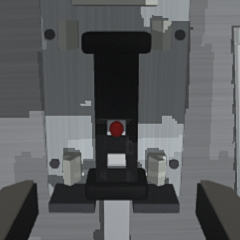

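Picture: the red button stands in the first hole (crop (116,128)), with the second hole empty at (116,160), so the leg is locked. Now gripping the sleeve.

>>> move_arm(
  targets=[
    [[0,0,0],[0.002,0,0.04],0.8],
    [[0,0,0],[0.002,0,0.08],0.6],
    [[0,0,0],[0.002,0,0.1],0.5],
    [[0,0,0],[0.002,0,0.112],0.5],
    [[0,0,0],[0.002,0,0.119],0.45],
    [[0,0,0],[0.002,0,0.119],0.2],
    [[0,0,0],[0.002,0,0.119],0.2],
    [[0,0,0],[0.002,0,0.119],0.2],
    [[0,0,0],[0.002,0,0.119],0.2],
    [[0,0,0],[0.002,0,0.119],0.2],
    [[0,0,0],[0.002,0,0.119],0.2],
  ],
  force=26,
)

```text
t: 18.25
eef_pos: [484.1, 31.1, 38.6]
orientation: [180.0, 0.1, 178.7]
contact_force: [1.2, 0.3, 6.3]
opening: 0.319
grasp_force: 26.0
```

>>> move_arm(
  targets=[
    [[0,0,0],[0,0,0],0.2],
    [[0,0,0],[0,0,-0.015],0.2],
    [[0,0,0],[0,0,-0.03],0.2],
    [[0,0,0],[0,0,-0.06],0.2],
    [[0,0,0],[0,0,-0.09],0.2],
    [[0,0,0],[0,0,-0.09],0.2],
    [[0,0,0],[0,0,-0.09],0.2],
  ],
)

```text
t: 18.95
eef_pos: [483.6, 31.1, 128.6]
orientation: [180.0, 0.1, 178.7]
contact_force: [0.2, 0.2, -3.8]
opening: 0.323
grasp_force: 26.0
```

```bash
python3 - <<'E'
from fit import *
import pickle
plan()
s=manip.observe()
c=shot('wrist','w8.png');pickle.dump(c,open('w8.pkl','wb'))
f=c['f'].astype(int)
a=np.argwhere((f[...,0]>90)&(f[...,1]<50)&(f[...,2]<50));a=a[(a[:,1]>280)&(a[:,1]<350)]
Mi=R.from_euler('xyz',s['orientation'],degrees=True).inv()
tool=lambda uv,h: Mi.apply(atz(c,uv,s['eef_pos'][2]+h)-s['eef_pos']).round(1)
if len(a):print('red',a.mean(0)[::-1].round(1),tool(a.mean(0)[::-1],10))
m=legmask(c)[:, 317]; r=np.where((f[100:300,317].max(1)<60))[0]; print('cap near row',r[0]+100, tool((317,r[0]+100),9))
row=f[r[0]+120].max(1)<60; k=np.where(row[220:420])[0]+220; print(k.min(),k.max(),tool((k.min(),r[0]+120),9),tool((k.max(),r[0]+120),9))
E
```

```text
t 18.95 at [483.6  31.1 128.6] [1.800e+02 9.000e-02 1.787e+02] F [ 0.2  0.2 -3.8] op 30.1 gf 26.0
red [316.5 310.2] [  8.2   0.6 -10. ]
cap near row 140 [72.4  0.8 -9.1]
254 379 [ 65.6 -21.2  -9.1] [65.6 22.5 -9.1]
```

```bash
python3 -c "
from fit import *
plan((494.8,239,115,-175.95),(494.8,239,33,-175.95))"
```

```text
t 19.0 at [483.2  31.1 127.5] [-1.800e+02 -1.000e-02  1.787e+02] F [-0.1  0.5 -3. ] op 29.6 gf 26.0
w [-0.0, -0.01, -5.35] d [-0.0069, 0.2081, 0.0125]
w [-0.0, -0.01, -5.35] d [-0.0069, 0.2081, 0.0945]
```

>>> move_arm(
  targets=[
    [[0,0,-2],[0,0.04,0],0.2],
    [[0,0,-4],[-0.003,0.09,0],0.2],
    [[0,0,-5.35],[-0.007,0.14,0],0.2],
    [[0,0,-5.35],[-0.007,0.18,0.01],0.2],
    [[0,0,-5.35],[-0.007,0.208,0.0125],0.2],
    [[0,0,-5.35],[-0.007,0.208,0.0125],0.2],
    [[0,0,-5.35],[-0.007,0.208,0.0125],0.2],
    [[0,0,-5.35],[-0.007,0.208,0.0125],0.2],
    [[0,0,-5.35],[-0.007,0.208,0.0125],0.2],
  ],
)

```text
t: 19.9
eef_pos: [495.3, 238.0, 115.1]
orientation: [-180.0, -0.0, -176.0]
contact_force: [-0.6, 0.1, -2.3]
opening: 0.323
grasp_force: 26.0
```

```bash
python3 - <<'E'
from fit import *
plan((494.8,239,33,-175.95))
c=shot('wrist','w9.png')
E
```

```text
t 19.9 at [495.3 238.  115.1] [-179.99   -0.   -176.02] F [-0.6  0.1 -2.3] op 30.0 gf 26.0
w [-0.01, -0.0, -0.07] d [0.0004, 0.0011, 0.0821]
```

View pics/w9.png

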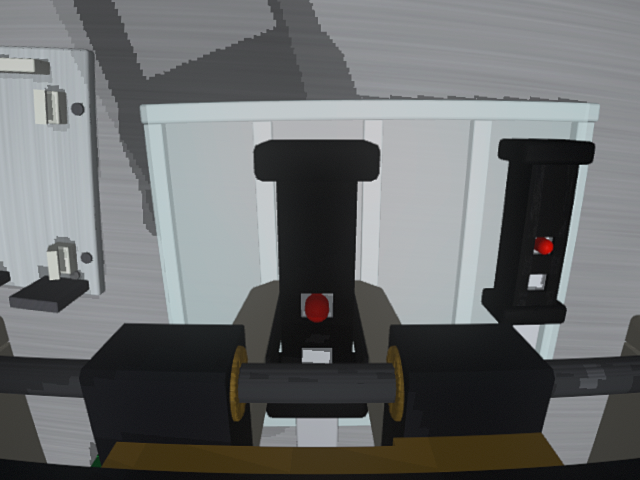

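The held leg is centred over pocket 2 (ribs at columns 263 and 372, leg at 317) with its button up at (317,307). Lowering.

>>> move_arm(
  targets=[
    [[0,0,0],[0,0.0005,0.03],0.2],
    [[0,0,0],[0,0.0005,0.055],0.2],
    [[0,0,0],[0,0.0005,0.068],0.2],
    [[0,0,0],[0,0.0005,0.075],0.2],
    [[0,0,0],[0,0.0005,0.079],0.2],
    [[0,0,0],[0,0.0005,0.081],0.2],
    [[0,0,0],[0,0.0005,0.082],0.2],
    [[0,0,0],[0,0.0005,0.082],0.2],
  ],
)

```text
t: 20.75
eef_pos: [495.4, 239.5, 33.7]
orientation: [180.0, 0.0, -176.0]
contact_force: [-0.6, 0.5, -2.8]
opening: 0.322
grasp_force: 26.0
```

>>> move_arm(
  targets=[
    [[0,0,0],[0,0,0.001],0.2],
    [[0,0,0],[0,0,0.001],0.2],
  ],
)

```text
t: 20.95
eef_pos: [495.2, 239.4, 32.3]
orientation: [180.0, 0.0, -176.0]
contact_force: [0.6, -0.5, -2.4]
opening: 0.317
grasp_force: 26.0
```

>>> move_arm(
  targets=[
    [[0,0,0],[0,0,0.0007],0.2],
    [[0,0,0],[0,0,0.0007],0.2],
    [[0,0,0],[0,0,0.0007],0.5],
    [[0,0,0],[0,0,0.0007],0.5],
    [[0,0,0],[0,0,0.0007],0.5],
    [[0,0,0],[0,0,-0.02],0.5],
    [[0,0,0],[0,0,-0.06],0.5],
    [[0,0,0],[0,0,-0.11],0.7],
    [[0,0,0],[0,0,-0.16],1],
    [[0,0,0],[0,0,-0.16],1],
    [[0,0,0],[0,0,-0.16],1],
  ],
)

```text
t: 22.05
eef_pos: [495.5, 239.6, 193.1]
orientation: [180.0, 0.1, -176.0]
contact_force: [1.0, -0.3, -0.4]
opening: 0.795
grasp_force: 0.0
```

```bash
python3 - <<'E'
from fit import *
import pickle
c=shot('wrist','w10.png');pickle.dump(c,open('w10.pkl','wb'))
t=shot('top','t2.png');pickle.dump(t,open('t2.pkl','wb'))
for k,cc in(('w',c),('t',t)):print(k,[(np.round(x['uv']).tolist(),round(x['confidence'],2)) for x in imaging.find_in({'w':'wrist','t':'top'}[k],'leg1')[:8]])
f=c['f'].astype(int);a=np.argwhere((f[...,0]>110)&(f[...,1]<60)&(f[...,2]<60));a=a[(a[:,1]>270)&(a[:,1]<360)];print('red',a.mean(0)[::-1].round(1),atz(c,a.mean(0)[::-1],41).round(1))
plan((470,-373,200,172))
print('B',[np.round(a,2) for a in fit([t],(467.5,-372.5,-7.5,3),7,3)])
m=legmask(t);print([int(m[r0:r1,c0:c1].sum()) for r0,r1,c0,c1 in((200,300,430,480),)])
cv2.imwrite('pics/c3.png',cv2.cvtColor(np.hstack([cv2.resize(t['f'][180:310,340:490],None,fx=2.6,fy=2.6),cv2.resize(c['f'][:338,150:500],(390,338))]),cv2.COLOR_RGB2BGR))
E
```

```text
w [([322.0, 232.0], 0.75)]
t [([395.0, 349.0], 0.94), ([456.0, 255.0], 0.86), ([528.0, 248.0], 0.81), ([492.0, 345.0], 0.72), ([183.0, 219.0], 0.71)]
red [322.7 213.9] [486.1 244.5  41. ]
t 22.25 at [494.7 239.2 190.4] [-1.7995e+02 -1.3000e-01 -1.7595e+02] F [-0.2 -0.  -0.4] op 89.7 gf 0.0
w [-0.06, -0.13, 12.05] d [0.0679, -0.6089, -0.009]
B [array([ 468.21, -372.69,   -6.84,    6.09]), np.float64(0.13), np.float64(0.13)]
[870]
```

View pics/c3.png

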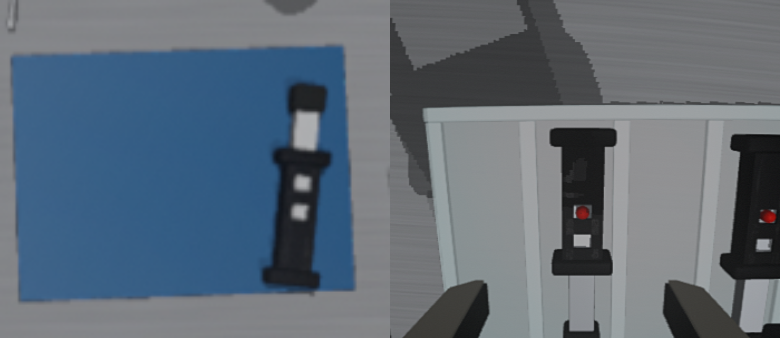

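Crop: leg B still lies on the mat at (300,185). Leg A is in pocket 2 with its button up at (583,213), but towards the right rib, so I'm checking it.

```bash
python3 - <<'E'
from fit import *
import pickle
c=pickle.load(open('w10.pkl','rb'))
px=lambda u,v:(150+(u-390)*350/390,v)
for n,u,v,z in(('rear cap L',551,142,39),('rear cap R',616,142,39),('front cap L',553,262,39),('front cap R',612,262,39),('ribL in',534,142,11),('ribR in',613,142,11),('ribL in',536,262,11),('ribR in',613,262,11),('redbutton',583,213,41),('hole2',582,241,36)):
    print(n,atz(c,px(u,v),z).round(1))
f=c['f'];print(''.join('#' if v<60 else '.' for v in f[145,280:380].max(1)));print(''.join('#' if v<60 else '.' for v in f[258,280:380].max(1)))
print(f[180,280:375,1].tolist())
E
```

```text
rear cap L [432.5 219.2  39. ]
rear cap R [429.3 263.2  39. ]
front cap L [528.5 226.   39. ]
front cap R [525.5 269.4  39. ]
ribL in [434.7 205.2  11. ]
ribR in [430.6 263.6  11. ]
ribL in [539.8 211.5  11. ]
ribR in [535.4 273.5  11. ]
redbutton [485.3 244.9  41. ]
hole2 [509.9 246.1  36. ]
...............########################################################.............................
................#####################################################...............................
[162, 156, 133, 143, 144, 145, 144, 144, 145, 144, 145, 144, 144, 145, 145, 145, 144, 144, 145, 145, 144, 145, 147, 151, 57, 29, 35, 38, 44, 44, 43, 40, 44, 30, 28, 35, 35, 33, 34, 35, 34, 36, 36, 34, 35, 29, 27, 28, 29, 27, 30, 27, 27, 28, 28, 28, 28, 29, 27, 28, 23, 38, 116, 148, 145, 144, 144, 144, 145, 136, 135, 161, 162, 160, 161, 160, 161, 161, 161, 161, 161, 161, 163, 159, 139, 144, 145, 145, 144, 145, 145, 145, 144, 145, 144]
```

Leg A lies within the pocket at the right height (cap width 44 mm at z = 39). On to leg B.

```bash
python3 -c "
from fit import *
plan((478,-373.7,132,173))"
```

```text
t 22.25 at [494.7 239.2 190.4] [-1.7995e+02 -1.3000e-01 -1.7595e+02] F [-0.2 -0.  -0.4] op 89.7 gf 0.0
w [-0.06, -0.13, 11.05] d [0.0598, -0.6101, 0.059]
```

>>> move_arm(
  targets=[
    [[0,0,5],[0.03,-0.3,0],1],
    [[0,0,5],[0.03,-0.3,0],1],
    [[0,0,5],[0.03,-0.3,0],1],
    [[0,0,11],[0.06,-0.61,0],1],
    [[0,0,11],[0.06,-0.61,0],1],
    [[0,0,11],[0.06,-0.61,0],1],
    [[0,0,11],[0.06,-0.61,0],1],
    [[0,0,11],[0.06,-0.61,0],1],
    [[0,0,11],[0.06,-0.61,0],1],
    [[0,0,11],[0.06,-0.61,0],1],
    [[0,0,11],[0.06,-0.61,0],1],
    [[0,0,11],[0.06,-0.61,0],1],
  ],
)

```text
t: 23.45
eef_pos: [477.9, -362.4, 190.9]
orientation: [179.9, -0.1, 173.0]
contact_force: [0.3, 1.1, -0.1]
opening: 0.997
grasp_force: 0.0
```

```bash
python3 -c "
from fit import *
plan((478,-373.7,132,173))"
```

```text
t 23.45 at [ 477.9 -362.4  190.9] [ 1.7995e+02 -7.0000e-02  1.7303e+02] F [ 0.3  1.1 -0.1] op 92.7 gf 0.0
w [0.05, -0.07, 0.03] d [-0.0015, -0.0113, 0.0588]
```

>>> move_arm(
  targets=[
    [[0,0,0],[-0.001,-0.003,0.03],1],
    [[0,0,0],[-0.001,-0.003,0.058],1],
    [[0,0,0],[-0.001,-0.003,0.058],1],
    [[0,0,0],[-0.001,-0.003,0.058],1],
  ],
)

```text
t: 23.85
eef_pos: [479.1, -363.2, 133.9]
orientation: [180.0, -0.1, 173.1]
contact_force: [0.5, -0.4, 1.0]
opening: 0.998
grasp_force: 0.0
```

```bash
python3 - <<'E'
from fit import *
c=shot('wrist','w11.png')
m=legmask(c,150)
v,a,b=fit([c],(467.8,-372.5,-7.2,3),6.5,3,[m]);print(v.round(2),a,b)
# holes: bright blobs in a mid strip
g=c['f'].min(2)[200:305,270:360];n,l,st,ce=cv2.connectedComponentsWithStats((g>140).astype(np.uint8))
for i in range(1,n):
    if st[i,4]>30: print('blob',st[i,4],(ce[i]+[270,200]).round(1),atz(c,ce[i]+[270,200],36).round(1))
plan((478,-373.7,31,173))
E
```

```text
[ 467.14 -373.07   -6.27   -1.22] 0.09184293209919116 0.11008447599206862
blob 264 [298.4 236. ] [ 470.6 -373.3   36. ]
blob 237 [298.9 269.8] [ 494.2 -376.1   36. ]
t 23.9 at [ 479.6 -363.4  135.1] [-1.7999e+02  2.0000e-02  1.7307e+02] F [-0.3  0.   1.4] op 92.9 gf 0.0
w [-0.01, 0.02, 0.07] d [0.0004, -0.0104, 0.1041]
```

>>> move_arm(
  targets=[
    [[0,0,0.4],[0.001,-0.011,0.03],1],
    [[0,0,0.4],[0.001,-0.011,0.06],1],
    [[0,0,0.4],[0.001,-0.011,0.085],0.8],
    [[0,0,0.4],[0.001,-0.011,0.096],0.6],
    [[0,0,0.4],[0.001,-0.011,0.104],0.5],
    [[0,0,0.4],[0.001,-0.011,0.104],0.2],
    [[0,0,0.4],[0.001,-0.011,0.104],0.2],
    [[0,0,0.4],[0.001,-0.011,0.104],0.2],
    [[0,0,0.4],[0.001,-0.011,0.104],0.2],
    [[0,0,0.4],[0.001,-0.011,0.104],0.2],
    [[0,0,0.4],[0.001,-0.011,0.104],0.2],
  ],
  force=26,
)

```text
t: 25.0
eef_pos: [477.1, -374.5, 30.5]
orientation: [-180.0, 0.0, 172.7]
contact_force: [-0.9, 0.1, 3.4]
opening: 0.321
grasp_force: 26.0
```

>>> move_arm(
  targets=[
    [[0,0,0],[0,0,0],0.2],
    [[0,0,0],[0,0,-0.015],0.2],
    [[0,0,0],[0,0,-0.04],0.2],
    [[0,0,0],[0,0,-0.08],0.2],
    [[0,0,0],[0,0,-0.11],0.2],
    [[0,0,0],[0,0,-0.11],0.2],
    [[0,0,0],[0,0,-0.11],0.2],
  ],
)

```text
t: 25.7
eef_pos: [477.0, -374.3, 140.6]
orientation: [-180.0, 0.0, 172.6]
contact_force: [-0.5, -0.2, -3.9]
opening: 0.321
grasp_force: 26.0
```

```bash
cat > held.py <<'E'
from fit import *
def held():
    s=manip.observe();c=shot('wrist');f=c['f'].astype(int)
    Mi=R.from_euler('xyz',s['orientation'],degrees=True).inv()
    tool=lambda uv,h: Mi.apply(atz(c,uv,s['eef_pos'][2]+h)-s['eef_pos']).round(1)
    d=(f.max(2)<60)
    r=[k for k in range(105,200) if d[k:k+6,300:335].mean()>.9]
    if not r: print('no cap');return c,s
    r=r[0];print('cap near row',r,tool((317,r),8))
    for rr in (r+22,r+75):
        k=np.where(d[rr,220:420])[0]+220;print('edges',k.min(),k.max(),tool((k.min(),rr),8),tool((k.max(),rr),8))
    g=f.min(2)[280:335,285:350];n,l,st,ce=cv2.connectedComponentsWithStats((g>70).astype(np.uint8))
    for i in range(1,n):
        if st[i,4]>60: print('blob',st[i,4],(ce[i]+[285,280]).round(),tool(ce[i]+[285,280],5))
    return c,s
if __name__=='__main__':
    plan();held()
E
python3 - <<'E'
from held import *
held();plan((475.6,31.2,140,178.7))
E
```

```text
cap near row 141 [72.1  0.9 -8. ]
edges 253 378 [ 64.6 -21.7  -8. ] [64.5 22.5 -8.1]
edges 277 355 [ 45.3 -13.7  -8. ] [45.3 14.8 -8. ]
blob 768 [316. 308.] [ 6.9  0.7 -5. ]
t 25.75 at [ 476.7 -374.   139.4] [ 1.7996e+02 -5.0000e-02  1.7264e+02] F [ 0.7  0.3 -3.9] op 29.7 gf 26.0
w [0.04, -0.05, -6.06] d [0.0529, 0.4017, -0.0003]
```

>>> move_arm(
  targets=[
    [[0,0,-3],[0.025,0.2,0],0.2],
    [[0,0,-3],[0.025,0.2,0],0.2],
    [[0,0,-3],[0.025,0.2,0],0.2],
    [[0,0,-6],[0.051,0.401,0],0.2],
    [[0,0,-6],[0.051,0.401,0],0.2],
    [[0,0,-6],[0.051,0.401,0],0.2],
    [[0,0,-6],[0.051,0.401,0],0.2],
    [[0,0,-6],[0.051,0.401,0],0.2],
    [[0,0,-6],[0.051,0.401,0],0.2],
    [[0,0,-6],[0.051,0.401,0],0.2],
    [[0,0,-6],[0.051,0.401,0],0.2],
    [[0,0,-6],[0.051,0.401,0],0.2],
  ],
)

```text
t: 26.95
eef_pos: [477.6, 28.8, 139.5]
orientation: [-180.0, -0.1, 178.6]
contact_force: [1.0, -0.4, -2.8]
opening: 0.326
grasp_force: 26.0
```

```bash
python3 - <<'E'
from held import *
plan((477.3,30.7,39,178.7));held()
E
```

```text
t 26.95 at [477.6  28.8 139.5] [-1.7999e+02 -6.0000e-02  1.7855e+02] F [ 1.  -0.4 -2.8] op 30.3 gf 26.0
w [-0.01, -0.06, -0.15] d [0.0003, 0.0019, 0.1005]
cap near row 141 [72.   0.8 -7.9]
edges 253 378 [ 64.5 -21.8  -7.9] [64.4 22.4 -7.9]
edges 276 355 [ 45.2 -14.2  -8. ] [45.2 14.7 -8. ]
blob 767 [316. 307.] [ 6.8  0.6 -5. ]
```

>>> move_arm(
  targets=[
    [[0,0,0],[0,0.0005,0.03],0.2],
    [[0,0,0],[0,0.0005,0.06],0.2],
    [[0,0,0],[0,0.0005,0.07],0.2],
    [[0,0,0],[0,0.0005,0.073],0.2],
    [[0,0,0],[0,0.0005,0.073],0.2],
  ],
)

```text
t: 27.5
eef_pos: [478.1, 30.1, 67.8]
orientation: [-180.0, 0.0, 178.6]
contact_force: [-0.6, -0.4, -3.2]
opening: 0.325
grasp_force: 26.0
```

>>> move_arm(
  targets=[
    [[0,0,0],[0.0005,0.0003,0.008],0.2],
    [[0,0,0],[0.0005,0.0003,0.015],0.2],
    [[0,0,0],[0.0005,0.0003,0.021],0.2],
    [[0,0,0],[0.0005,0.0003,0.025],0.2],
    [[0,0,0],[0.0005,0.0003,0.028],0.2],
    [[0,0,0],[0.0005,0.0003,0.0295],0.2],
    [[0,0,0],[0.0005,0.0003,0.0295],0.2],
  ],
)

```text
t: 28.2
eef_pos: [477.4, 30.8, 37.7]
orientation: [-180.0, 0.0, 178.6]
contact_force: [-0.4, 0.1, -2.9]
opening: 0.323
grasp_force: 26.0
```

>>> move_arm(
  targets=[
    [[0,0,0],[0,0,0.0005],0.2],
    [[0,0,0],[0,0,0.0005],0.65],
    [[0,0,0],[0,0,0.0005],0.65],
    [[0,0,0],[0,0,0.0005],0.65],
    [[0,0,0],[0,0,0],0.65],
    [[0,0,0],[0,0,-0.03],0.65],
    [[0,0,0],[0,0,-0.07],0.8],
    [[0,0,0],[-0.02,0,-0.12],0.8],
    [[0,0,0],[-0.06,0,-0.12],0.8],
    [[0,0,0],[-0.087,0,-0.12],0.8],
    [[0,0,0],[-0.087,0,-0.12],0.8],
    [[0,0,0],[-0.087,0,-0.12],0.8],
  ],
)

```text
t: 29.4
eef_pos: [564.0, 28.7, 157.0]
orientation: [-180.0, -0.1, 178.6]
contact_force: [-0.3, -0.3, -0.2]
opening: 0.797
grasp_force: 0.0
```

```bash
python3 - <<'E'
from fit import *
plan((564,29.3,36,178.7))
c=shot('wrist','w12.png');f=c['f']
d=[int(v) for v in f[:,314:320].max(2).mean(1)]
print([(r,d[r]) for r in range(60,275,3)])
g=f.min(2)[60:160,295:340];n,l,st,ce=cv2.connectedComponentsWithStats((g>80).astype(np.uint8))
for i in range(1,n):
    if st[i,4]>60: print('hole?',st[i,4],(ce[i]+[295,60]).round(),atz(c,ce[i]+[295,60],43).round(1))
k=np.where(f[235,290:350].max(1)<60)[0]+290;print('foot cols',k.min(),k.max(),atz(c,(k.mean(),235),43).round(1))
for x in(565,569,573,577,581):print(x,proj(c,np.array([x,29.,43])).round(1))
E
```

```text
t 29.4 at [564.   28.7 157. ] [-1.8000e+02 -8.0000e-02  1.7864e+02] F [-0.3 -0.3 -0.2] op 74.1 gf 0.0
w [-0.0, -0.08, -0.06] d [-0.0001, 0.0006, 0.121]
[(60, 21), (63, 21), (66, 22), (69, 20), (72, 21), (75, 22), (78, 21), (81, 22), (84, 21), (87, 21), (90, 19), (93, 95), (96, 93), (99, 93), (102, 92), (105, 92), (108, 93), (111, 28), (114, 20), (117, 19), (120, 18), (123, 18), (126, 18), (129, 15), (132, 92), (135, 92), (138, 92), (141, 92), (144, 91), (147, 92), (150, 32), (153, 16), (156, 16), (159, 16), (162, 16), (165, 15), (168, 16), (171, 16), (174, 16), (177, 16), (180, 15), (183, 15), (186, 59), (189, 90), (192, 89), (195, 89), (198, 90), (201, 90), (204, 90), (207, 90), (210, 89), (213, 89), (216, 113), (219, 167), (222, 158), (225, 89), (228, 90), (231, 26), (234, 23), (237, 29), (240, 31), (243, 30), (246, 31), (249, 34), (252, 34), (255, 34), (258, 34), (261, 34), (264, 74), (267, 117), (270, 127), (273, 126)]
hole? 362 [317. 101.] [472.   31.6  43. ]
hole? 323 [317. 140.] [496.2  31.3  43. ]
foot cols 297 337 [560.8  29.8  43. ]
565 [316.  240.8]
569 [316.1 246.2]
573 [316.3 251.6]
577 [316.4 256.9]
581 [316.6 262.3]
```

>>> move_arm(
  targets=[
    [[0,0,0],[-0.0055,0.0008,0.03],0.8],
    [[0,0,0],[-0.0055,0.0008,0.07],0.7],
    [[0,0,0],[-0.0055,0.0008,0.1],0.6],
    [[0,0,0],[-0.0055,0.0008,0.113],0.5],
    [[0,0,0],[-0.0055,0.0008,0.119],0.4],
    [[0,0,0],[-0.0055,0.0008,0.119],0.2],
    [[0,0,0],[-0.0055,0.0008,0.119],0.2],
    [[0,0,0],[-0.0055,0.0008,0.119],0.2],
    [[0,0,0],[-0.0055,0.0008,0.119],0.2],
    [[0,0,0],[-0.0055,0.0008,0.119],0.2],
    [[0,0,0],[-0.0055,0.0008,0.119],0.2],
    [[0,0,0],[-0.0055,0.0008,0.119],0.2],
  ],
  force=22,
)

```text
t: 30.65
eef_pos: [570.6, 29.3, 40.0]
orientation: [-180.0, 0.1, 178.6]
contact_force: [0.6, -1.0, 8.1]
opening: 0.322
grasp_force: 22.0
```

>>> move_arm(
  targets=[
    [[0,0,0],[0,0,-0.0015],0.2],
    [[0,0,0],[-0.003,0,-0.0015],0.2],
    [[0,0,0],[-0.006,0,-0.0015],0.2],
    [[0,0,0],[-0.009,0,-0.0015],0.2],
    [[0,0,0],[-0.012,0,-0.0015],0.2],
    [[0,0,0],[-0.014,0,-0.0015],0.2],
    [[0,0,0],[-0.016,0,-0.0015],0.2],
    [[0,0,0],[-0.018,0,-0.0015],0.2],
    [[0,0,0],[-0.02,0,-0.0015],0.2],
    [[0,0,0],[-0.02,0,-0.0015],0.2],
  ],
)

```text
t: 31.65
eef_pos: [590.3, 28.9, 40.2]
orientation: [180.0, 0.0, 178.6]
contact_force: [-0.7, 0.8, 0.8]
opening: 0.323
grasp_force: 22.0
```

```bash
python3 - <<'E'
from fit import *
plan()
c=shot('wrist');f=c['f'].astype(int)
d=f[:,314:320].mean(1).round().astype(int)
print([(r,d[r].tolist()) for r in range(0,130,5)])
for x in(472,474,476,478,480):print(x,[proj(c,np.array([x+a,30.,43]))[1].round(1) for a in(-5,5,20,30)])
E
```

```text
t 31.65 at [590.3  28.9  40.2] [1.8000e+02 5.0000e-02 1.7865e+02] F [-0.7  0.8  0.8] op 30.0 gf 22.0
[(0, [30, 30, 31]), (5, [113, 26, 25]), (10, [120, 112, 115]), (15, [130, 132, 136]), (20, [130, 132, 136]), (25, [128, 132, 136]), (30, [128, 132, 136]), (35, [130, 133, 136]), (40, [26, 27, 28]), (45, [30, 30, 32]), (50, [30, 31, 31]), (55, [29, 30, 31]), (60, [29, 30, 32]), (65, [28, 29, 30]), (70, [28, 29, 30]), (75, [28, 29, 29]), (80, [134, 137, 141]), (85, [129, 132, 136]), (90, [129, 132, 135]), (95, [128, 132, 135]), (100, [128, 132, 136]), (105, [128, 132, 135]), (110, [128, 131, 136]), (115, [20, 20, 21]), (120, [24, 24, 25]), (125, [22, 23, 24])]
472 [np.float64(-14.9), np.float64(16.8), np.float64(63.2), np.float64(93.3)]
474 [np.float64(-8.5), np.float64(23.1), np.float64(69.3), np.float64(99.2)]
476 [np.float64(-2.2), np.float64(29.3), np.float64(75.3), np.float64(105.1)]
478 [np.float64(4.2), np.float64(35.5), np.float64(81.4), np.float64(110.9)]
480 [np.float64(10.5), np.float64(41.7), np.float64(87.3), np.float64(116.8)]
```

>>> move_arm(
  targets=[
    [[0,0,0],[-0.0015,0,0],0.2],
    [[0,0,0],[-0.003,0,0],0.2],
    [[0,0,0],[-0.0045,0,0],0.2],
    [[0,0,0],[-0.006,0,0],0.2],
    [[0,0,0],[-0.007,0,0],0.2],
    [[0,0,0],[-0.0076,0,0],0.2],
    [[0,0,0],[-0.0082,0,0],0.2],
    [[0,0,0],[-0.0088,0,0],0.2],
    [[0,0,0],[-0.0094,0,0],0.2],
    [[0,0,0],[-0.0098,0,0],0.2],
    [[0,0,0],[-0.0102,0,0],0.2],
  ],
)

```text
t: 32.8
eef_pos: [599.9, 28.6, 40.1]
orientation: [-180.0, -0.0, 178.6]
contact_force: [-2.2, 0.9, 1.0]
opening: 0.319
grasp_force: 22.0
```

>>> move_arm(
  targets=[
    [[0,0,0],[-0.0004,0,0],0.2],
    [[0,0,0],[-0.0008,0,0],0.2],
    [[0,0,0],[-0.0012,0,0],0.2],
    [[0,0,0],[-0.0015,0,0],0.2],
  ],
)

```text
t: 33.2
eef_pos: [600.8, 28.6, 39.8]
orientation: [-180.0, -0.1, 178.6]
contact_force: [-8.2, -0.8, 2.7]
opening: 0.323
grasp_force: 22.0
```

Force is rising as it did for leg A. One more check pull.

>>> move_arm(
  targets=[
    [[0,0,0],[-0.0007,0,0],0.2],
    [[0,0,0],[-0.0014,0,0],0.2],
    [[0,0,0],[-0.0014,0,0],0.2],
  ],
)

```text
t: 33.5
eef_pos: [601.4, 28.4, 39.6]
orientation: [-180.0, -0.2, 178.6]
contact_force: [-14.3, -0.3, 5.7]
opening: 0.321
grasp_force: 22.0
```

>>> move_arm(
  targets=[
    [[0,0,0],[0.0025,0,0],0.2],
    [[0,0,0],[0.0025,0,0],0.6],
    [[0,0,0],[0.0025,0,0],0.7],
    [[0,0,0],[0.0025,0,0],0.7],
    [[0,0,0],[0.0025,0,0],0.7],
    [[0,0,0],[0.0025,0,-0.04],0.8],
    [[0,0,0],[0.0025,0,-0.08],0.8],
    [[0,0,0],[0.04,0,-0.117],0.8],
    [[0,0,0],[0.09,0,-0.117],0.8],
    [[0,0,0],[0.117,0,-0.117],0.8],
    [[0,0,0],[0.117,0,-0.117],0.8],
    [[0,0,0],[0.117,0,-0.117],0.8],
  ],
)

```text
t: 34.7
eef_pos: [486.0, 31.4, 157.6]
orientation: [180.0, 0.1, 178.6]
contact_force: [-0.9, -0.6, -0.2]
opening: 0.799
grasp_force: 0.0
```

```bash
python3 - <<'E'
from fit import *
c=shot('wrist');f=c['f'].astype(int)
d=f[:,317]
print([(r,d[r].tolist()) for r in range(205,275,4)])
a=np.argwhere((f[...,0]>f[...,1]*2.2)&(f[...,0]>60));a=a[(a[:,1]>290)&(a[:,1]<345)&(a[:,0]<300)];print(len(a),a.mean(0)[::-1],atz(c,a.mean(0)[::-1],46).round(1),'rows',a[:,0].min(),a[:,0].max())
c7=__import__('pickle').load(open('w7.pkl','rb'))['f'].astype(int)
a=np.argwhere((c7[...,0]>c7[...,1]*2.2)&(c7[...,0]>60));a=a[(a[:,1]>290)&(a[:,1]<345)&(a[:,0]<300)];print('legA',len(a),a[:,0].min(),a[:,0].max())
plan((484.5,30.8,38,178.7))
E
```

```text
[(205, [15, 18, 18]), (209, [17, 18, 17]), (213, [20, 19, 21]), (217, [15, 16, 17]), (221, [69, 22, 21]), (225, [89, 20, 20]), (229, [94, 23, 22]), (233, [85, 22, 22]), (237, [30, 31, 32]), (241, [32, 31, 33]), (245, [32, 31, 34]), (249, [31, 33, 34]), (253, [132, 134, 136]), (257, [183, 186, 188]), (261, [183, 187, 189]), (265, [91, 93, 95]), (269, [26, 26, 28]), (273, [29, 28, 29])]
160 [315.6375 227.9375] [477.4  31.7  46. ] rows 221 235
legA 159 221 236
t 34.75 at [486.4  31.3 157.4] [-1.8000e+02  4.0000e-02  1.7865e+02] F [ 0.3 -0.2  0.5] op 74.3 gf 0.0
w [-0.0, 0.04, -0.05] d [0.002, -0.0006, 0.1194]
```

Same button signature as leg A (160 px against 159). Gripping the sleeve and lifting.

>>> move_arm(
  targets=[
    [[0,0,0],[0.002,0,0.04],0.8],
    [[0,0,0],[0.002,0,0.08],0.6],
    [[0,0,0],[0.002,0,0.1],0.5],
    [[0,0,0],[0.002,0,0.112],0.5],
    [[0,0,0],[0.002,0,0.119],0.45],
    [[0,0,0],[0.002,0,0.119],0.2],
    [[0,0,0],[0.002,0,0.119],0.2],
    [[0,0,0],[0.002,0,0.119],0.2],
    [[0,0,0],[0.002,0,0.119],0.2],
    [[0,0,0],[0.002,0,0.119],0.2],
    [[0,0,0],[0.002,0,0.119],0.2],
  ],
  force=26,
)

```text
t: 35.85
eef_pos: [484.5, 31.4, 39.1]
orientation: [180.0, 0.1, 178.6]
contact_force: [-0.2, 0.2, 6.6]
opening: 0.32
grasp_force: 26.0
```

>>> move_arm(
  targets=[
    [[0,0,0],[0,0,0],0.2],
    [[0,0,0],[0,0,-0.015],0.2],
    [[0,0,0],[0,0,-0.03],0.2],
    [[0,0,0],[0,0,-0.06],0.2],
    [[0,0,0],[0,0,-0.09],0.2],
    [[0,0,0],[0,0,-0.09],0.2],
    [[0,0,0],[0,0,-0.09],0.2],
  ],
)

```text
t: 36.55
eef_pos: [484.0, 31.4, 129.1]
orientation: [180.0, 0.1, 178.6]
contact_force: [0.1, -0.5, -2.7]
opening: 0.32
grasp_force: 26.0
```

```bash
python3 - <<'E'
from held import *
held();plan((499.6,169.2,115,-175.95))
E
```

```text
cap near row 139 [72.7  0.8 -8.1]
edges 254 378 [ 65.2 -21.4  -8.1] [65.2 22.4 -8.1]
edges 277 355 [ 46.  -13.8  -8.1] [46.  14.7 -8.1]
blob 129 [304. 301.] [ 9.5 -4.5 -5. ]
blob 128 [329. 301.] [ 9.5  5.8 -5. ]
t 36.6 at [483.6  31.4 127.9] [-1.8000e+02 -1.0000e-02  1.7865e+02] F [-0.3  0.1 -3.1] op 30.1 gf 26.0
w [-0.0, -0.01, -5.4] d [-0.0127, 0.1381, 0.0129]
```

>>> move_arm(
  targets=[
    [[0,0,-2],[0,0.04,0],0.2],
    [[0,0,-4],[-0.005,0.08,0],0.2],
    [[0,0,-5.4],[-0.0125,0.12,0.005],0.2],
    [[0,0,-5.4],[-0.0125,0.138,0.0125],0.2],
    [[0,0,-5.4],[-0.0125,0.138,0.0125],0.2],
    [[0,0,-5.4],[-0.0125,0.138,0.0125],0.2],
    [[0,0,-5.4],[-0.0125,0.138,0.0125],0.2],
    [[0,0,-5.4],[-0.0125,0.138,0.0125],0.2],
  ],
)

```text
t: 37.4
eef_pos: [499.7, 168.3, 115.7]
orientation: [-180.0, 0.0, -176.0]
contact_force: [-0.3, 0.2, -2.7]
opening: 0.32
grasp_force: 26.0
```

```bash
python3 - <<'E'
from held import *
plan((499.6,169.2,33,-175.95));c,s=held()
f=c['f'].astype(int)
cv2.imwrite('pics/w13.png',cv2.cvtColor(c['f'],cv2.COLOR_RGB2BGR))
print(f[230,220:420,1].tolist())
E
```

```text
t 37.4 at [499.7 168.3 115.7] [-1.7999e+02  1.0000e-02 -1.7601e+02] F [-0.3  0.2 -2.7] op 29.8 gf 26.0
w [-0.01, 0.01, -0.06] d [0.0001, 0.0009, 0.0827]
cap near row 139 [72.6  0.8 -8. ]
edges 254 419 [ 65.1 -21.5  -8. ] [65.2 36.9 -8. ]
edges 278 419 [ 45.9 -13.5  -8. ] [45.9 38.2 -8. ]
blob 131 [304. 302.] [ 9.4 -4.6 -5. ]
blob 130 [329. 302.] [ 9.3  5.7 -5. ]
[95, 96, 95, 97, 95, 96, 97, 96, 95, 95, 96, 96, 96, 96, 96, 95, 96, 96, 96, 96, 96, 97, 96, 96, 97, 95, 95, 97, 96, 96, 96, 95, 96, 96, 96, 95, 90, 87, 189, 229, 234, 233, 233, 232, 233, 233, 233, 233, 233, 233, 233, 232, 233, 234, 230, 199, 206, 132, 48, 27, 31, 32, 31, 30, 31, 31, 30, 30, 29, 29, 31, 31, 30, 29, 30, 30, 30, 29, 29, 29, 29, 27, 29, 29, 28, 29, 28, 29, 28, 28, 27, 27, 27, 28, 28, 29, 29, 27, 29, 27, 27, 27, 29, 29, 27, 29, 30, 29, 27, 32, 27, 28, 29, 29, 29, 33, 31, 31, 31, 32, 30, 32, 32, 32, 33, 31, 34, 33, 35, 34, 33, 35, 36, 35, 25, 71, 228, 223, 219, 218, 199, 188, 229, 234, 233, 233, 233, 233, 233, 233, 233, 233, 233, 233, 233, 233, 233, 234, 228, 204, 217, 219, 218, 218, 218, 218, 218, 217, 217, 217, 218, 218, 218, 218, 218, 218, 217, 217, 218, 218, 217, 218, 218, 220, 224, 194, 71, 31, 36, 38, 38, 38, 38, 38, 38, 35, 38, 38, 39, 38]
```

View pics/w13.png

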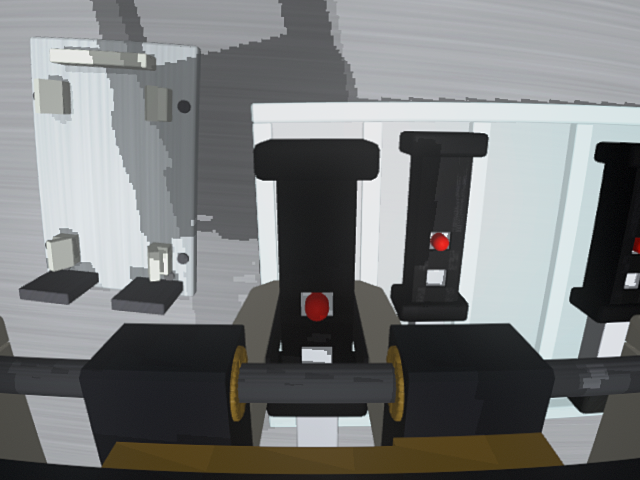

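Leg B is centred over pocket 1 (rib inner edges at columns 276 and 362) with its button up at (317,307). Leg A lies flat in pocket 2 at (440,240). Lowering.

>>> move_arm(
  targets=[
    [[0,0,0],[0,0.0008,0.03],0.2],
    [[0,0,0],[0,0.0008,0.055],0.2],
    [[0,0,0],[0,0.0008,0.068],0.2],
    [[0,0,0],[0,0.0008,0.075],0.2],
    [[0,0,0],[0,0.0008,0.079],0.2],
    [[0,0,0],[0,0.0008,0.081],0.2],
    [[0,0,0],[0,0.0008,0.0825],0.2],
    [[0,0,0],[0,0.0008,0.0835],0.2],
    [[0,0,0],[0,0.0008,0.0835],0.2],
  ],
)

```text
t: 38.35
eef_pos: [499.7, 169.9, 32.4]
orientation: [180.0, 0.0, -176.0]
contact_force: [-0.6, -0.0, -2.6]
opening: 0.315
grasp_force: 26.0
```

>>> move_arm(
  targets=[
    [[0,0,0],[0,0,0.001],0.2],
    [[0,0,0],[0,0,0.001],0.2],
    [[0,0,0],[0,0,0.001],0.4],
    [[0,0,0],[0,0,0.001],0.5],
    [[0,0,0],[0,0,0.001],0.5],
    [[0,0,0],[0,0,0.001],0.5],
    [[0,0,0],[0,0,-0.02],0.5],
    [[0,0,0],[0,0,-0.06],0.5],
    [[0,0,0],[0,0,-0.11],0.7],
    [[0,0,0],[0,0,-0.16],0.7],
    [[0,0,0],[0,0,-0.19],0.7],
    [[0,0,0],[0,0,-0.19],0.7],
  ],
)

```text
t: 39.55
eef_pos: [500.8, 170.2, 227.2]
orientation: [179.9, 0.4, -176.0]
contact_force: [0.4, 0.3, -0.9]
opening: 0.693
grasp_force: 0.0
```

```bash
python3 - <<'E'
from held import *
plan()
c=shot('wrist');t=shot('top','t3.png')
a=c['f'][:340,150:600]
cv2.imwrite('pics/c4.png',cv2.cvtColor(np.hstack([cv2.resize(a,(450,340)),cv2.resize(t['f'][100:440,90:480],(346,340))]),cv2.COLOR_RGB2BGR))
f=c['f'].astype(int);m=((f[...,0]>110)&(f[...,1]<60)&(f[...,2]<60)).astype(np.uint8)
n,l,st,ce=cv2.connectedComponentsWithStats(m)
for i in range(1,n):
    if st[i,4]>20:print(st[i,4],ce[i].round(1),atz(c,ce[i],41).round(1))
E
```

```text
t 39.55 at [500.8 170.2 227.2] [ 179.92    0.38 -175.95] F [ 0.4  0.3 -0.9] op 64.4 gf 0.0
75 [400.5 203.4] [485.8 243.7  41. ]
67 [316.2 206.1] [493.5 170.4  41. ]
61 [548.4 207.2] [479.1 378.9  41. ]
```

View pics/c4.png

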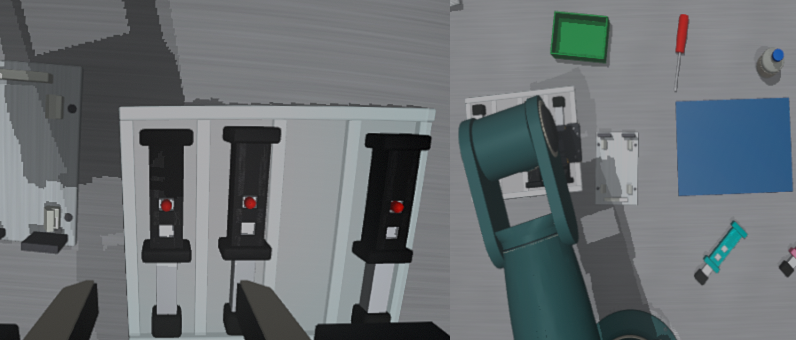

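Legs B and A are both in pockets with buttons up (crop (166,205) and (250,203)). A's rear cap lies right at the rib, so I'll regrip it and recentre it in pocket 2.

>>> move_arm(
  targets=[
    [[0,0,0],[0.001,0.04,0],0.55],
    [[0,0,0],[0.0005,0.0745,0.03],0.55],
    [[0,0,0],[0.0005,0.0745,0.08],0.55],
    [[0,0,0],[0.0005,0.0745,0.12],0.55],
    [[0,0,0],[0.0005,0.0745,0.12],0.55],
    [[0,0,0],[0.0005,0.0745,0.12],0.55],
    [[0,0,0],[0.0005,0.0745,0.12],0.55],
  ],
)

```text
t: 40.35
eef_pos: [494.7, 244.3, 104.3]
orientation: [180.0, 0.1, -176.0]
contact_force: [0.5, 1.0, 1.0]
opening: 0.549
grasp_force: 0.0
```

```bash
python3 - <<'E'
from fit import *
plan((495,244.8,33,-175.95))
c=shot('wrist');f=c['f'].astype(int);m=((f[...,0]>110)&(f[...,1]<60)&(f[...,2]<60)).astype(np.uint8)
n,l,st,ce=cv2.connectedComponentsWithStats(m)
for i in range(1,n):
    if st[i,4]>20:print(st[i,4],ce[i].round(1),atz(c,ce[i],41).round(1))
cv2.imwrite('pics/w14.png',cv2.cvtColor(c['f'][:340,180:460],cv2.COLOR_RGB2BGR))
E
```

```text
t 40.35 at [494.7 244.3 104.3] [ 1.7995e+02  1.3000e-01 -1.7597e+02] F [0.5 1.  1. ] op 51.0 gf 0.0
w [0.05, 0.13, -0.02] d [-0.0002, 0.0004, 0.0713]
175 [545.2 252.1] [478.4 378.4  41. ]
71 [316.3 252.1] [487.4 244.4  41. ]
```

>>> move_arm(
  targets=[
    [[0,0,0],[0,0,0.03],0.55],
    [[0,0,0],[0,0,0.055],0.55],
    [[0,0,0],[0,0,0.066],0.5],
    [[0,0,0],[0,0,0.071],0.45],
    [[0,0,0],[0,0,0.071],0.2],
    [[0,0,0],[0,0,0.071],0.2],
    [[0,0,0],[0,0,0.071],0.2],
    [[0,0,0],[0,0,0.071],0.2],
    [[0,0,0],[0,0,0.071],0.2],
    [[0,0,0],[0,0,0.071],0.2],
  ],
  force=26,
)

```text
t: 41.4
eef_pos: [494.5, 244.4, 32.5]
orientation: [180.0, 0.1, -176.0]
contact_force: [-0.9, -0.6, 6.8]
opening: 0.324
grasp_force: 26.0
```

>>> move_arm(
  targets=[
    [[0,0,0],[0,0,-0.01],0.2],
    [[0,0,0],[0,0,-0.025],0.2],
    [[0,0,0],[0,-0.002,-0.025],0.2],
    [[0,0,0],[0,-0.005,-0.025],0.2],
    [[0,0,0],[0,-0.005,-0.025],0.2],
    [[0,0,0],[0,-0.005,-0.025],0.2],
  ],
)

```text
t: 42.0
eef_pos: [494.0, 238.9, 55.6]
orientation: [-180.0, -0.0, -176.0]
contact_force: [0.1, 0.2, -2.0]
opening: 0.318
grasp_force: 26.0
```

Lower, release slowly, and rise.

>>> move_arm(
  targets=[
    [[0,0,0],[0,0.0003,0.01],0.2],
    [[0,0,0],[0,0.0003,0.018],0.2],
    [[0,0,0],[0,0.0003,0.021],0.2],
    [[0,0,0],[0,0.0003,0.0225],0.2],
    [[0,0,0],[0,0.0003,0.0235],0.2],
    [[0,0,0],[0,0.0003,0.024],0.2],
    [[0,0,0],[0,0.0003,0.024],0.2],
  ],
)

```text
t: 42.7
eef_pos: [494.3, 239.6, 32.5]
orientation: [180.0, 0.0, -176.0]
contact_force: [-2.5, 0.3, 2.4]
opening: 0.322
grasp_force: 26.0
```

>>> move_arm(
  targets=[
    [[0,0,0],[0,0,0],0.36],
    [[0,0,0],[0,0,0],0.4],
    [[0,0,0],[0,0,0],0.45],
    [[0,0,0],[0,0,0],0.5],
    [[0,0,0],[0,0,0],0.5],
    [[0,0,0],[0,0,-0.02],0.5],
    [[0,0,0],[0,0,-0.06],0.5],
    [[0,0,0],[0,0,-0.11],0.7],
    [[0,0,0],[0,0,-0.16],0.7],
    [[0,0,0],[0,0,-0.19],0.7],
    [[0,0,0],[0,0,-0.19],0.7],
    [[0,0,0],[0,0,-0.19],0.7],
  ],
)

```text
t: 43.9
eef_pos: [494.2, 239.5, 222.3]
orientation: [180.0, 0.0, -176.0]
contact_force: [0.3, -1.0, -0.2]
opening: 0.7
grasp_force: 0.0
```

```bash
python3 - <<'E'
from fit import *
plan()
c=shot('wrist','w15.png');f=c['f'].astype(int);m=((f[...,0]>110)&(f[...,1]<60)&(f[...,2]<60)).astype(np.uint8)
n,l,st,ce=cv2.connectedComponentsWithStats(m)
for i in range(1,n):
    if st[i,4]>20:print(st[i,4],ce[i].round(1),atz(c,ce[i],41).round(1))
d=f.max(2)<60
for r in range(110,250,10):
    k=np.where(d[r,270:365])[0]+270
    if len(k):print(r,k.min(),k.max(),atz(c,(k.mean(),r),38).round(1))
E
```

```text
t 43.9 at [494.2 239.5 222.3] [ 1.7999e+02  4.0000e-02 -1.7595e+02] F [ 0.3 -1.  -0.2] op 65.1 gf 0.0
69 [317. 207.] [485.5 240.   41. ]
71 [236.9 210.6] [493.5 171.1  41. ]
72 [476.7 210.8] [478.8 379.5  41. ]
130 291 341 [421.5 234.6  38. ]
140 290 343 [429.5 235.6  38. ]
150 300 333 [437.7 236.2  38. ]
160 300 333 [446.  236.8  38. ]
170 300 333 [454.3 237.4  38. ]
180 300 333 [462.8 238.   38. ]
190 300 333 [471.4 238.6  38. ]
200 300 333 [480.1 239.2  38. ]
210 301 333 [488.8 240.6  38. ]
220 301 333 [497.8 240.9  38. ]
230 301 332 [506.9 241.1  38. ]
240 301 332 [516.1 241.7  38. ]
```

Both legs are centred and flat with their buttons up, the mat is empty, and the gripper is clear. Handing in.

```bash
python3 -c "
from rig import manip
print(manip.sign_off())"
```

```text
the job is handed in; nothing more can be done
None
```

Both unfinished legs on the mat are drawn out to the first hole with buttons locked up, and now lie flat in pockets 1 and 2 of the tray; the job was handed in at about 44 s, and no verdict came back.

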